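# Dish up a biscuit with the turner

## Robot

A 7-joint arm with a two-finger parallel gripper is mounted at the origin on the work surface. World frame = base frame: x ahead of the robot, y to its left, z up, the work surface at z = 0. Lengths are in m, angles in rad, forces in N, time in s.
With the tool pointing down it reaches from about 0.4 to 0.85 m from the base axis. Payload 4.5 kg.
Tool frame: the origin (TCP) lies between the finger pads; the fingertips stand r.tip_reach ahead of it and the grasp point (between the pads) lies 3 mm ahead of it (r.tip_reach is the distance from the TCP to the fingertips, in m); z points along the fingers, y is the line along which they close (so a half turn about z gives the same grasp; the last joint's range is limited). The gripper opens to 88 mm and grips with 3 to 60 N. Pads are 18 mm wide; open, the fingers measure 123 mm over their backs; the gripper's body (75 mm by 187 mm) begins 45 mm behind the grasp point.
Start: joints at [-1.172, 0.689, -0.195, 1.565, 0.157, 0.902, -0.215], TCP at [0.223, 0.584, 0.261] pointing down, gripper open.
Joint ranges: [-3.01, 3.01], [-0.46, 2.08], [-1.47, 1.51], [0.13, 2.56], [-1, 4.14], [0.04, 2.09], [-2.66, 2.66]. Speed limits (rad/s): [2.57, 2.57, 3.14, 3.14, 3.14, 3.14, 3.14].

## Interface

Orientations are given as a unit quaternion [x, y, z, w].
In Python, from plant import r gives the robot as it stands.
- The arm moves only by the tool step_arm, never from a script. Its argument "motion" is a list of rows, each an object with "dp": the shift along the tool's x, y, z in mm, a list of three; "twist": the turn, a rotation vector about the tool's x, y, z in rad, a list of three; "hand": the opening, from -1 (shut) to 1 (fully open). In form: [{"dp": [dx, dy, dz], "twist": [rx, ry, rz], "hand": hand}, ...]. A call has 1 to 5 rows; each row is the pose to reach, as a shift and turn from the pose commanded when the call began, along the tool's axes at that moment; what a row does not reach only later rows make up. A row lasts 1/8 s, in which the tool goes at most 62.5 mm and 10.7 degrees, less where a joint would pass 70% of its speed; a pose out of reach is approached as far as the arm can. A call with a gripper value outside its range is refused whole. The fingers move at their own pace and stop on an object; "force" is the grip in N (left out, the last holds). Time passes only in rows, so rows that repeat a pose let the fingers close. It gives the time, the measured TCP pose, the force, the opening and the grip force at its end, in the units of the state.
- r.get_state(): the state, without advancing time (a new reading comes with each control period).
- r.snapshot(name): name is "side" or "top"; returns a dict with "pixels" (384x512x3 uint8, red, green, blue), "depth" (384x512 float32, m along the optical axis (not along the pixel's ray), 0 where there is no reading), "fx", "fy", "cx", "cy" (pixels), "D" ([k1, k2, p1, p2, k3] as OpenCV has them; the pictures are not rectified), "xyz" and "orientation" of the camera in the world. Camera axes: x right, y down, z forward; pixel columns grow to the right and rows downward; lengths in m; the calibration is good to about 2 mm. A picture is of the moment at which its call begins.
- r.finish_job(): hands the job in; it is judged then, once.
Trained networks look in the newest picture that a camera, given by its name, has taken for a name from the list of things; names that differ only in an ending like _2 or _b are one class to them, and where a whole thing is asked for, a point or a joint stands for the part that bears it (a point fixed in the world has none). Each returns a list of dicts, best first, with "score" (0 to 1); they miss things now and then, are a little off and sometimes report something else, mostly with a low value. They report only what shows in the picture. A call takes as long as a camera call.
- r.search_frame(camera, thing): "at" ([x, y, z] in m, in the coordinates of the camera as it stood for that picture, good to about 4 mm: the middle of the surface that is visible of it).
The state is a dict: "clock": time; "q": joint angles; "qd": joint speeds; "joint_torque": joint torques, N m; "tool_pos": TCP position; "eef_rot": TCP orientation; "contact_force": force on the tool from outside, world axes, zero at the start; "moment": the same for the moment, N m; "opening": opening from 0.0 (shut) to 1.0 (fully open); "finger_force": force on a finger pad.
Only numpy, scipy, OpenCV 4.12 (cv2) and the standard library are available. Lean on these libraries where they do the work, as an engineer would, in place of code of your own. Each camera call takes 0.05 s, during which the arm holds its last target. There are 200 camera calls.

## Task

Slide the turner's blade under the large round biscuit on the baking sheet, pushing it against the sheet's raised far edge, and lift it off on the blade. Lower it onto the middle of the round wooden board and let it slide off the blade there, then put the turner back with its handle in the rest. Do not touch the biscuit with the gripper, and leave the small biscuits where they are.

Things in the scene. Friction and masses are not known exactly. Their poses are not given: they have to be found in the camera images.
- biscuit: the large round oat biscuit: a rigid brown disc 84 mm across, 12 mm thick, 80 g; its lower edge is bevelled (5 mm high, 7 mm inwards; flat underside 70 mm across). Origin: centre of its underside; z is its upward axis. It lies loose on the baking sheet, 3 to 31 mm short of the raised edge.
- tray: dark steel baking sheet, fixed: 180 (x) by 220 mm (y), floor 3 mm thick, flat and open on its near side and flanks; only its far side (+x) has a raised edge 20 mm high, inner face at x = +86 mm. Origin: centre of its underside; x points to the raised edge (away from the robot, up to 0.35 rad askew). It lies left or right of the turner.
- board: round light wooden serving board, fixed: 220 mm across, 16 mm thick, flat top. Origin: centre of its underside. It lies on the other side of the turner from the baking sheet.
- turner: kitchen turner, 170 g: flat slippery steel blade 90 (x) by 70 (y) by 2 mm. Origin: centre of the blade's underside; x points from the handle to the blade's front edge (x = +45 mm), z up. A neck rises from the blade's rear to a level black handle from x = -80 to -235 mm, 20 mm wide, 22 high, centre line at z = 55 mm. At the start the blade lies flat on the counter and the handle's rear in the rest.
- turner_grip (a point): a good place to grip the turner: centre of the handle's section at x = -130, z = +55 mm in the turner's frame (near its centre of mass); axes as the turner's.
- rest: white ceramic utensil rest, fixed: a post 20 (x) by 60 mm (y) with a saddle 44 mm above the counter between two cheeks 36 mm apart that stand 18 mm higher; foot 60 by 60 mm. Origin: centre of its underside. The turner's handle lies in the saddle along the rest's x, the rest at x = -200 to -210 mm in the turner's frame.
- mini_a: small round biscuit 32 mm across, 12 mm thick, loose on the baking sheet at its +y side; to be left alone. Origin: centre of its underside.
- mini_b: small round biscuit like mini_a, at the baking sheet's -y side; to be left alone.
- pepper_jar: brown glass jar 44 mm across, 75 mm high, standing beyond the turner; to be left standing. Origin: centre of its underside.

How it is judged:
On the way, in this order (a step that is already met when the one before it is completed fails the run):
1. the biscuit is lifted on the turner's blade at least 25 mm clear of the baking sheet, for 0.3 s (height (world z) of biscuit above 0.028 m and contact force between turner and biscuit above 0.1 N and contact force between tray and biscuit below 0.02 N), for 0.3 s.
2. the biscuit is let down, not dropped: it touches the board while it still lies partly on the blade (contact force between biscuit and board above 0.05 N and contact force between turner and biscuit above 0.05 N), for 0.06 s.
At the end, for the whole second after the job is handed in: The large biscuit lies flat (within 0.1 rad), right way up and still on the wooden board, its centre within 45 mm of the board's centre, with the turner off it; the turner is at rest as at the start, right way up, blade flat on the counter (level within 0.12 rad) and handle lying in the rest (horizontal distance between biscuit and board below 0.045 m and z of biscuit in the frame of board between 0.013 and 0.019 m and angle between biscuit's own z axis and vertical below 0.1 rad and linear speed of each of biscuit, turner below 0.02 m/s and contact force between turner and biscuit below 0.02 N and contact force between turner and rest above 0.05 N and angle between turner's own z axis and vertical below 0.12 rad and height (world z) of turner below 0.01 m); the robot touches nothing.
It fails at once if the gripper or arm touches the large biscuit (contact force between any of the fingers, the arm and biscuit above 0.3 N).
It fails at once if the large biscuit is tipped by more than 60 degrees or turned over (angle between biscuit's own z axis and vertical above 1.05 rad).
It fails at once if a small biscuit is shifted by more than 15 mm (distance of any of mini_a, mini_b from where it was at the start of the episode above 0.015 m).
It fails at once if the pepper jar is shifted by more than 30 mm or knocked over (distance of pepper_jar from where it was at the start of the episode above 0.03 m or angle between pepper_jar's own z axis and vertical above 0.5 rad).
It also fails if it takes over 70 s, if anything falls off the work surface, if the arm or the gripper's body presses on something with over 40 N, if the wrist force passes 120 N, or if a joint passes its speed limit or range.

## Working session

There is one attempt and no reset: what is moved stays moved. The work goes in short steps, Python scripts to look and compute and a tool call to move; the robot and the scene stay as the last step left them, time stands still between calls to the robot, and variables do not carry over. Pictures are saved under pics/ and viewed, at most 10 in all, crops included, and the job is handed in when it is done.

Besides the shell and the picture viewer there is one more tool, called after ">>>" as name(argument=value, ...) on one line, values as JSON. step_arm: Moves the arm, as the interface text tells. Its arguments: {"type":"object","properties":{"motion":{"type":"array"},"force":{"type":"number"}},"required":["motion"]}

```bash
mkdir -p pics; ls
cat > h.py <<'E'
import numpy as np, cv2, json
from scipy.spatial.transform import Rotation as R
from plant import r
def cloud(s):
    h,w=s["depth"].shape
    u,v=np.meshgrid(np.arange(w),np.arange(h))
    K=np.array([[s["fx"],0,s["cx"]],[0,s["fy"],s["cy"]],[0,0,1]])
    n=cv2.undistortPoints(np.stack([u,v],-1).reshape(-1,1,2).astype(np.float64),K,np.array(s["D"])).reshape(h,w,2)
    d=s["depth"].astype(float)
    P=np.dstack([n[...,0]*d,n[...,1]*d,d])
    W=P@R.from_quat(s["orientation"]).as_matrix().T+np.array(s["xyz"])
    W[d==0]=np.nan
    return W
def w_of(s,p): return R.from_quat(s["orientation"]).apply(p)+np.array(s["xyz"])
E
python3 - <<'E'
from h import *
print(r.tip_reach, r.get_state())
for n in ["side","top"]:
    s=r.snapshot(n); cv2.imwrite(f"pics/{n}0.png",s["pixels"][...,::-1]); np.savez(f"{n}0.npz",**s)
    print(n,s["xyz"],R.from_quat(s["orientation"]).as_matrix().round(2).tolist(),s["fx"])
    for t in ["biscuit","tray","board","turner","turner_grip","rest","mini_a","pepper_jar"]:
        for d in r.search_frame(n,t)[:2]: print(t,round(d["score"],2),w_of(s,d["at"]).round(3))
E
```

```text
pics
0.022 {'clock': 0.0, 'q': array([-1.17221306,  0.68998225, -0.19453968,  1.56633614,  0.15733127,
        0.90249406, -0.21505863]), 'qd': array([-3.25635795e-04, -4.12459004e-05,  1.19604394e-03, -7.73894830e-04,
        1.49173070e-04, -4.92251110e-04,  4.32994743e-05]), 'joint_torque': array([ 6.43450985e-04, -5.27573776e+01, -1.26631949e+00, -1.53425556e+01,
       -5.25580219e-02,  6.87001608e-03,  1.67842209e-04]), 'tool_pos': array([0.22279463, 0.58331271, 0.25991383]), 'eef_rot': array([ 1.81301317e-01,  9.83427171e-01, -9.06398337e-04, -9.61523852e-05]), 'contact_force': array([ 0.13454836,  0.35360206, -0.19641177]), 'moment': array([-0.02424713, -0.01532885,  0.01414029]), 'finger_force': 0.0, 'opening': 1.002935723311716}
side [0.35124811 0.65968547 0.7251075 ] [[-0.94, -0.24, 0.22], [-0.33, 0.65, -0.69], [0.02, -0.72, -0.69]] 357.7756521777971
biscuit 0.6 [0.594 0.249 0.013]
tray 0.81 [0.546 0.279 0.002]
board 0.75 [ 0.586 -0.242  0.012]
turner 0.98 [0.509 0.02  0.039]
turner_grip 0.6 [0.509 0.02  0.033]
rest 0.86 [0.375 0.041 0.006]
rest 0.21 [0.543 0.279 0.003]
mini_a 0.66 [0.591 0.348 0.015]
mini_a 0.41 [0.553 0.164 0.016]
pepper_jar 0.71 [ 0.813 -0.026  0.046]
top [ 0.52066613 -0.01824073  1.1394595 ] [[-0.01, -1.0, 0.07], [-1.0, 0.01, -0.0], [0.0, -0.07, -1.0]] 406.09816981404487
biscuit 0.87 [0.594 0.245 0.013]
tray 0.74 [ 0.548  0.257 -0.   ]
board 0.97 [ 0.594 -0.256  0.014]
turner 0.73 [0.546 0.015 0.002]
turner_grip 0.66 [ 0.552  0.01  -0.   ]
mini_a 0.53 [0.56  0.163 0.016]
mini_a 0.43 [0.589 0.343 0.017]
pepper_jar 0.64 [ 0.816 -0.041  0.077]
```

View pics/top0.png

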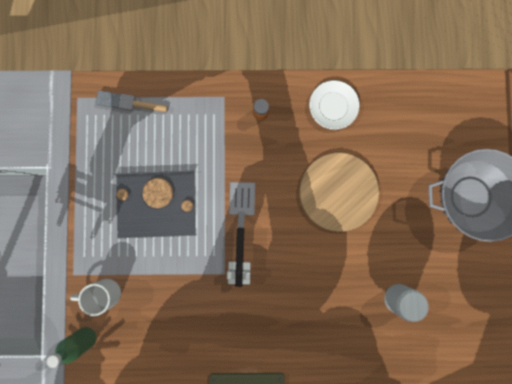

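View pics/side0.png

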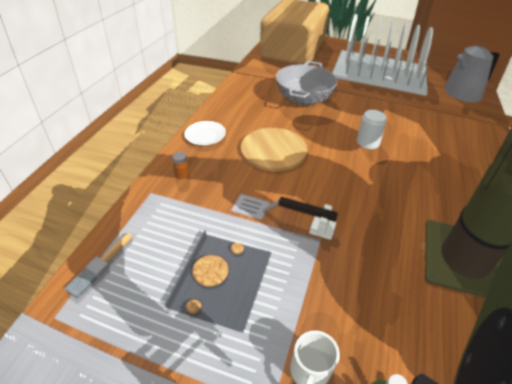

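The top view shows the tray at px (117–196, 168–237), with the large biscuit at (157,193) and the minis at (122,194) and (187,206). The turner blade is at (242,197), its handle runs from (240,230) to (239,287), and the rest is at (239,272). The board is at (340,191) and the jar at (261,107). The side view agrees.

```bash
cat > meas.py <<'E'
from h import *
import sys
def fit(s,nm):
    W=cloud(s); px=s["pixels"].astype(int); Z=W[...,2]
    def box(x0,x1,y0,y1): return (W[...,0]>x0)&(W[...,0]<x1)&(W[...,1]>y0)&(W[...,1]<y1)
    dark=px.max(-1)<70
    hsv=cv2.cvtColor(s["pixels"],cv2.COLOR_RGB2HSV)
    # handle
    m=box(.3,.62,-.06,.1)&(Z>.035)&(Z<.09)&dark
    P=W[m]; 
    if len(P)>10:
        c=P.mean(0);a=np.linalg.svd((P-c)[:,:2],full_matrices=False)[2][0]; a*=np.sign(a[0]); t=(P-c)[:,:2]@a
        print(nm,"handle n",m.sum(),"c",c.round(4),"yaw",np.arctan2(a[1],a[0]).round(4),"t",np.percentile(t,[1,99]).round(3),"ztop",np.percentile(P[:,2],[5,50,90]).round(4), "ends",(c[:2]+a*np.percentile(t,1)).round(4),(c[:2]+a*np.percentile(t,99)).round(4))
    # tray
    m=box(.4,.72,.1,.42)&dark&(Z<.03)
    m=cv2.morphologyEx(m.astype(np.uint8),cv2.MORPH_OPEN,np.ones((3,3)))
    n,l,st,_=cv2.connectedComponentsWithStats(m); k=1+np.argmax(st[1:,4]); Q=W[l==k]
    rc=cv2.minAreaRect(Q[:,:2].astype(np.float32)); print(nm,"tray rect",rc,"z",np.nanpercentile(Q[:,2],[10,50,90,99]).round(4))
    # brown discs
    m=box(.4,.72,.1,.42)&(hsv[...,1]>80)&(px[...,0]>px[...,2]+40)
    n,l,st,ce=cv2.connectedComponentsWithStats(m.astype(np.uint8))
    for k in range(1,n):
        if st[k,4]<40: continue
        Q=W[l==k]; c,rad=cv2.minEnclosingCircle(Q[:,:2].astype(np.float32)); print(nm,"disc",st[k,4],np.round(c,4),round(rad,4),"med",np.median(Q,0).round(4))
    # board
    m=box(.4,.75,-.42,-.1)&(Z>.008)&(Z<.03); Q=W[m];c,rad=cv2.minEnclosingCircle(Q[:,:2].astype(np.float32)); print(nm,"board",np.round(c,4),rad,np.median(Q,0).round(4))
    # rest
    m=box(.3,.5,-.08,.12)&(px.min(-1)>150); Q=W[m]; 
    if len(Q): print(nm,"rest",m.sum(),cv2.minAreaRect(Q[:,:2].astype(np.float32)),np.percentile(Q[:,2],[5,50,95,99]).round(3))
    # blade
    m=box(.5,.75,-.05,.09)&(hsv[...,1]<70)&(Z<.03)
    n,l,st,ce=cv2.connectedComponentsWithStats(cv2.morphologyEx(m.astype(np.uint8),cv2.MORPH_CLOSE,np.ones((5,5))));k=1+np.argmax(st[1:,4]); Q=W[l==k];Q=Q[~np.isnan(Q[:,0])]
    print(nm,"blade",cv2.minAreaRect(Q[:,:2].astype(np.float32)),np.percentile(Q[:,2],[10,50,90]).round(3))
if __name__=="__main__":
    for n in ["side","top"]:
        s=dict(np.load(f"{n}0.npz")); fit(s,n)
E
python3 meas.py
python3 - <<'E'
import numpy as np,cv2
im=cv2.imread("pics/top0.png")
a=cv2.resize(im[150:300,100:270],None,fx=4.5,fy=4,interpolation=2)[:600]
cv2.imwrite("pics/crop1.png",cv2.resize(im[150:290,100:270],None,fx=4,fy=4,interpolation=2))
E
```

```text
side handle n 471 c [0.4182 0.0233 0.06  ] yaw -0.0359 t [-0.072  0.074] ztop [0.0488 0.0619 0.0658] ends [0.3462 0.0258] [0.4924 0.0206]Traceback (most recent call last):
  File "meas.py", line 36, in <module>
    s=dict(np.load(f"{n}0.npz")); fit(s,n)
                                  ~~~^^^^^
  File "meas.py", line 17, in fit
    n,l,st,_=cv2.connectedComponentsWithStats(m); k=1+np.argmax(st[1:,4]); Q=W[l==k]
                                                      ~~~~~~~~~^^^^^^^^^^
    return _wrapfunc(a, 'argmax', axis=axis, out=out, **kwds)
    return bound(*args, **kwds)
ValueError: attempt to get argmax of an empty sequence
```

View pics/crop1.png

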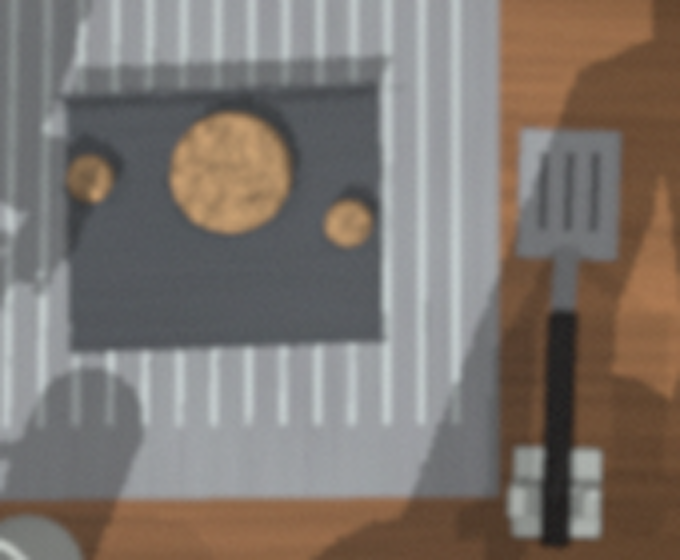

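The crop confirms the tray is only slightly askew: its near edge runs from crop px (72,352) to (384,340). The biscuit is at (231,173) and the minis at (90,178) and (349,222). I'll loosen the tray threshold.

```bash
sed -i 's/m=box(.4,.72,.1,.42)&dark&(Z<.03)/m=box(.4,.72,.1,.42)\&(px.max(-1)<115)\&(hsv[...,1]<70)\&(Z<.03)/' meas.py; python3 meas.py
python3 - <<'E'
from h import *
s=dict(np.load("top0.npz")); W=cloud(s)
# tray corners from crop px
for n,(u,v) in dict(NL=(72,352),NR=(384,340),FL=(65,97),FR=(382,84),bis=(231,173),a=(90,178),b=(349,222),bladeFL=(520,129),bladeFR=(620,131),bladeRR=(617,259),bladeRL=(516,256),hf=(563,311),hr=(555,545)).items():
    u=int(round(100+u/4-.4));v=int(round(150+v/4-.4)); print(n,(u,v),np.nanmedian(W[v-1:v+2,u-1:u+2].reshape(-1,3),0).round(4))
print("col thru tray",[(v,*W[v,140].round(3)) for v in range(158,184,2)])
E
```

```text
side handle n 471 c [0.4182 0.0233 0.06  ] yaw -0.0359 t [-0.072  0.074] ztop [0.0488 0.0619 0.0658] ends [0.3462 0.0258] [0.4924 0.0206]
side tray rect ((0.6422551274299622, 0.25749272108078003), (0.01526592392474413, 0.2111557573080063), 1.3426690101623535) z [-0.0003  0.0023  0.0144  0.018 ]
side disc 117 [0.56  0.164] 0.0182 med [0.5568 0.1675 0.0128]
side disc 907 [0.5959 0.244 ] 0.0467 med [0.5926 0.2492 0.0127]
side disc 164 [0.5915 0.3412] 0.0196 med [0.5895 0.345  0.0124]
side board [ 0.5924 -0.2581] 0.11204784363508224 [ 0.5894 -0.2483  0.0127]
side rest 853 ((0.420972615480423, 0.05504174530506134), (0.1578424870967865, 0.1296178549528122), 0.14512254297733307) [-0.002  0.001  0.058  0.062]
side blade ((0.6251471638679504, 0.031318411231040955), (0.24957099556922913, 0.12000471353530884), 0.11456546932458878) [-0.002 -0.001  0.002]
top handle n 401 c [0.424  0.0167 0.0661] yaw -0.0393 t [-0.078  0.073] ztop [0.0626 0.0662 0.0687] ends [0.3459 0.0197] [0.4965 0.0138]
top tray rect ((0.57122403383255, 0.25847452878952026), (0.19381380081176758, 0.22992783784866333), 1.255702
[... 1273 characters left out ...]
62, np.float64(0.683), np.float64(0.298), np.float64(-0.003)), (164, np.float64(0.677), np.float64(0.297), np.float64(0.003)), (166, np.float64(0.671), np.float64(0.297), np.float64(0.002)), (168, np.float64(0.666), np.float64(0.297), np.float64(-0.0)), (170, np.float64(0.66), np.float64(0.296), np.float64(0.005)), (172, np.float64(0.655), np.float64(0.298), np.float64(-0.001)), (174, np.float64(0.648), np.float64(0.295), np.float64(0.009)), (176, np.float64(0.643), np.float64(0.296), np.float64(0.003)), (178, np.float64(0.637), np.float64(0.296), np.float64(0.004)), (180, np.float64(0.632), np.float64(0.296), np.float64(0.003)), (182, np.float64(0.626), np.float64(0.297), np.float64(-0.0))]
```

```bash
cat > plan.py <<'E'
# usage: plan.py [--commit] waypoints; each "T x y z yaw pitch n" (blade-origin pose) or "G x y z yaw pitch n" (TCP pose)
from h import *
import sys, os
F=np.diag([-1.,1,-1]); GR=np.array([-.130,0,.058])
if os.path.exists("grip.json"): GR=np.array(json.load(open("grip.json")))
def load():
    if os.path.exists("cmd.json"):
        d=json.load(open("cmd.json")); return np.array(d["p"]),R.from_quat(d["q"])
    return np.array([.223,.584,.261]),R.from_quat([.1813,.98343,0,0])
def rt(yaw,pitch): return R.from_matrix(R.from_euler("ZY",[yaw,pitch]).as_matrix()@F)
def main(wps,hand,commit=True):
    p,q=load(); poses=[]; a,b=p,q
    for w in wps:
        k,x,y,z,yaw,pit,n=w; n=int(n); Q=rt(yaw,pit); P=np.array([x,y,z])
        if k=="T": P=P+R.from_euler("ZY",[yaw,pit]).apply(GR)
        dv=(b.inv()*Q).as_rotvec()
        for i in range(1,n+1): poses.append((a+(P-a)*i/n,b*R.from_rotvec(dv*i/n)))
        a,b=P,Q
    for i in range(0,len(poses),5):
        rows=[]
        for (P,Q) in poses[i:i+5]:
            dp=(q.inv().apply(P-p)*1000).round(1)+0; tw=(q.inv()*Q).as_rotvec().round(3)+0
            rows.append({"dp":dp.tolist(),"twist":tw.tolist(),"hand":hand})
        print(json.dumps(rows))
        p=p+q.apply(dp/1000); q=q*R.from_rotvec(tw)
    if commit: json.dump(dict(p=p.tolist(),q=q.as_quat().tolist()),open("cmd.json","w"))
    print("end",p.round(4))
def chk():
    s=r.get_state(); p,q=load()
    print("t",round(s["clock"],2),"pos",s["tool_pos"].round(4),"err mm",((s["tool_pos"]-p)*1e3).round(1),"roterr",(q.inv()*R.from_quat(s["eef_rot"])).as_rotvec().round(4),"F",s["contact_force"].round(2),"M",s["moment"].round(2),"open",round(s["opening"],3),"ff",round(s["finger_force"],1))
E
python3 - <<'E'
from plan import *
main([("G",.44,.33,.25,-.039,0,5),("G",.449,.0155,.2,-.039,0,6),("G",.449,.0155,.1,-.039,0,4)],1)
E
```

```text
[{"dp": [-58.7, -32.0, 2.2], "twist": [0.0, 0.0, -0.065], "hand": 1}, {"dp": [-117.3, -64.0, 4.4], "twist": [0.0, 0.0, -0.13], "hand": 1}, {"dp": [-176.0, -96.0, 6.6], "twist": [0.0, 0.0, -0.195], "hand": 1}, {"dp": [-234.6, -127.9, 8.8], "twist": [0.0, 0.0, -0.26], "hand": 1}, {"dp": [-293.3, -159.9, 11.0], "twist": [0.0, 0.0, -0.326], "hand": 1}]
[{"dp": [-3.5, -52.3, 8.3], "twist": [0.0, 0.0, 0.0], "hand": 1}, {"dp": [-7.0, -104.7, 16.7], "twist": [0.0, 0.0, 0.0], "hand": 1}, {"dp": [-10.6, -157.0, 25.0], "twist": [0.0, 0.0, 0.0], "hand": 1}, {"dp": [-14.1, -209.3, 33.3], "twist": [0.0, 0.0, 0.0], "hand": 1}, {"dp": [-17.6, -261.6, 41.7], "twist": [0.0, 0.0, 0.0], "hand": 1}]
[{"dp": [-3.5, -52.3, 8.3], "twist": [0.0, 0.0, 0.0], "hand": 1}, {"dp": [-3.5, -52.3, 33.3], "twist": [0.0, 0.0, 0.0], "hand": 1}, {"dp": [-3.5, -52.3, 58.3], "twist": [0.0, 0.0, 0.0], "hand": 1}, {"dp": [-3.5, -52.3, 83.3], "twist": [0.0, 0.0, 0.0], "hand": 1}, {"dp": [-3.5, -52.3, 108.3], "twist": [0.0, 0.0, 0.0], "hand": 1}]
end [0.449  0.0155 0.1   ]
```

>>> step_arm(motion=[{"dp": [-54, -30, 2], "twist": [0, 0, -0.065], "hand": 1}, {"dp": [-108, -60, 4], "twist": [0, 0, -0.13], "hand": 1}, {"dp": [-162, -90, 6], "twist": [0, 0, -0.195], "hand": 1}, {"dp": [-216, -120, 8], "twist": [0, 0, -0.26], "hand": 1}, {"dp": [-270, -150, 10], "twist": [0, 0, -0.325], "hand": 1}])

```text
clock: 1.52
tool_pos: [0.423, 0.346, 0.2509]
eef_rot: [0.019, 1.0, 0.0, 0.0]
contact_force: [1.0, 0.8, 0.7]
opening: 1.0
finger_force: 0.0
```

>>> step_arm(motion=[{"dp": [0, 0, 0], "twist": [0, 0, 0], "hand": 1}])

```text
clock: 1.65
tool_pos: [0.4263, 0.3412, 0.2503]
eef_rot: [0.026, 1.0, -0.002, 0.001]
contact_force: [-0.6, 0.9, -0.7]
opening: 0.996
finger_force: 0.0
```

Run:
```python
from plan import *
p,q=np.array([.223,.584,.261]),R.from_quat([.1813,.98343,0,0])
p=p+q.apply(np.array([-270,-150,10])/1000);q=q*R.from_rotvec([0,0,-.325])
json.dump(dict(p=p.tolist(),q=q.as_quat().tolist()),open("cmd.json","w"))
chk()
main([("G",.449,.0155,.2,-.039,0,7),("G",.449,.0155,.1,-.039,0,3)],1)
```

```text
t 1.65 pos [0.4263 0.3412 0.2503] err mm [ 4.6 -6.4 -0.7] roterr [ 0.004  -0.002   0.0116] F [-0.59  0.91 -0.66] M [0.08 0.07 0.04] open 0.996 ff 0.0
[{"dp": [-5.8, -47.2, 7.3], "twist": [0.0, 0.0, 0.0], "hand": 1}, {"dp": [-11.5, -94.5, 14.6], "twist": [0.0, 0.0, 0.0], "hand": 1}, {"dp": [-17.3, -141.7, 21.9], "twist": [0.0, 0.0, 0.0], "hand": 1}, {"dp": [-23.1, -189.0, 29.1], "twist": [0.0, 0.0, 0.0], "hand": 1}, {"dp": [-28.8, -236.2, 36.4], "twist": [0.0, 0.0, 0.0], "hand": 1}]
[{"dp": [-5.8, -47.3, 7.3], "twist": [0.0, 0.0, -0.001], "hand": 1}, {"dp": [-11.6, -94.5, 14.6], "twist": [0.0, 0.0, -0.001], "hand": 1}, {"dp": [-11.6, -94.5, 47.9], "twist": [0.0, 0.0, -0.001], "hand": 1}, {"dp": [-11.6, -94.5, 81.3], "twist": [0.0, 0.0, -0.001], "hand": 1}, {"dp": [-11.6, -94.5, 114.6], "twist": [0.0, 0.0, -0.001], "hand": 1}]
end [0.449  0.0155 0.1   ]
```

>>> step_arm(motion=[{"dp": [-6, -47, 7], "twist": [0, 0, 0], "hand": 1}, {"dp": [-12, -94, 15], "twist": [0, 0, 0], "hand": 1}, {"dp": [-17, -142, 22], "twist": [0, 0, 0], "hand": 1}, {"dp": [-23, -189, 29], "twist": [0, 0, 0], "hand": 1}, {"dp": [-29, -236, 36], "twist": [0, 0, 0], "hand": 1}])

```text
clock: 2.28
tool_pos: [0.4414, 0.1104, 0.2148]
eef_rot: [0.019, 1.0, 0.001, 0.0]
contact_force: [0.6, 0.2, 0.7]
opening: 1.002
finger_force: 0.0
```

>>> step_arm(motion=[{"dp": [-6, -47, 7], "twist": [0, 0, 0], "hand": 1}, {"dp": [-11.5, -94.5, 15], "twist": [0, 0, 0], "hand": 1}, {"dp": [-11.5, -94.5, 48], "twist": [0, 0, 0], "hand": 1}, {"dp": [-11.5, -94.5, 81], "twist": [0, 0, 0], "hand": 1}, {"dp": [-11.5, -94.5, 115], "twist": [0, 0, 0], "hand": 1}])

```text
clock: 2.9
tool_pos: [0.4498, 0.0168, 0.099]
eef_rot: [0.02, 1.0, 0.001, 0.001]
contact_force: [-0.2, 0.4, -0.8]
opening: 1.001
finger_force: 0.0
```

>>> step_arm(motion=[{"dp": [0, 0, 0], "twist": [0, 0, 0], "hand": 1}, {"dp": [0, 0, 0], "twist": [0, 0, 0], "hand": 1}])

```text
clock: 3.15
tool_pos: [0.4495, 0.0164, 0.1005]
eef_rot: [0.019, 1.0, 0.0, 0.001]
contact_force: [1.0, 0.9, -0.1]
opening: 1.001
finger_force: 0.0
```

Run:
```python
from plan import *
chk()
s=r.snapshot("top"); cv2.imwrite("pics/top1.png",cv2.resize(s["pixels"][150:300,130:330,::-1],None,fx=4,fy=4)); W=cloud(s)
s=r.snapshot("side"); cv2.imwrite("pics/side1.png",cv2.resize(s["pixels"][150:300,200:400,::-1],None,fx=4,fy=4))
```

```text
t 3.15 pos [0.4495 0.0164 0.1005] err mm [0.4 0.8 0.5] roterr [-0.0005 -0.001   0.0004] F [ 0.97  0.91 -0.1 ] M [ 0.02 -0.01 -0.  ] open 1.001 ff 0.0
```

View pics/side1.png

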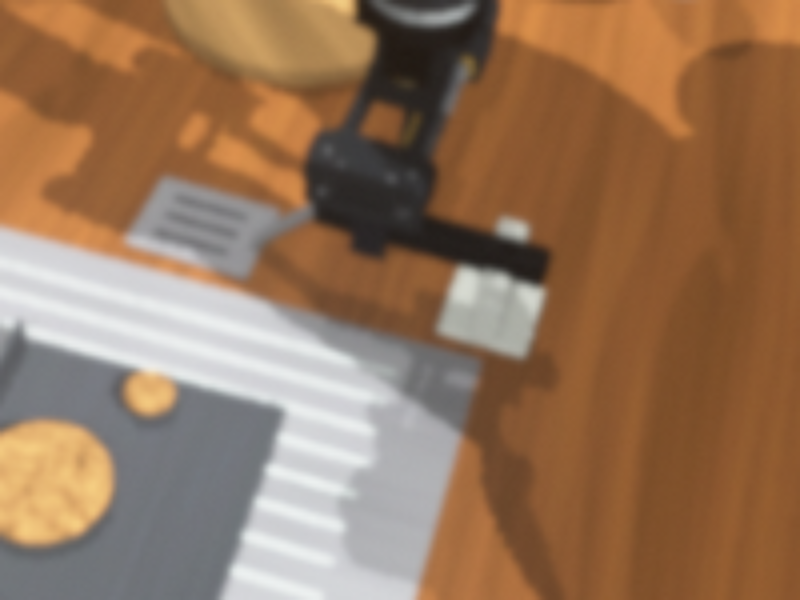

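The open gripper straddles the handle in side crop 1: the near finger shows at about (370,240), between the blade and the rest. I'll lower it and close.

>>> step_arm(motion=[{"dp": [0, 0, 14], "twist": [0, 0, 0], "hand": 1}, {"dp": [0, 0, 28], "twist": [0, 0, 0], "hand": 1}, {"dp": [0, 0, 42], "twist": [0, 0, 0], "hand": 1}, {"dp": [0, 0, 42], "twist": [0, 0, 0], "hand": 1}])

```text
clock: 3.75
tool_pos: [0.4493, 0.0157, 0.0581]
eef_rot: [0.02, 1.0, 0.0, 0.0]
contact_force: [-0.1, 0.7, 0.3]
opening: 1.004
finger_force: 0.0
```

>>> step_arm(motion=[{"dp": [0, 0, 0], "twist": [0, 0, 0], "hand": -1}, {"dp": [0, 0, 0], "twist": [0, 0, 0], "hand": -1}, {"dp": [0, 0, 0], "twist": [0, 0, 0], "hand": -1}, {"dp": [0, 0, 0], "twist": [0, 0, 0], "hand": -1}, {"dp": [0, 0, 0], "twist": [0, 0, 0], "hand": -1}], force=55)

```text
clock: 4.38
tool_pos: [0.449, 0.0156, 0.0578]
eef_rot: [0.02, 1.0, 0.0, 0.0]
contact_force: [0.3, 0.4, -0.8]
opening: 0.461
finger_force: 0.0
```

>>> step_arm(motion=[{"dp": [0, 0, 0], "twist": [0, 0, 0], "hand": -1}, {"dp": [0, 0, 0], "twist": [0, 0, 0], "hand": -1}, {"dp": [0, 0, 0], "twist": [0, 0, 0], "hand": -1}])

```text
clock: 4.75
tool_pos: [0.449, 0.0157, 0.0577]
eef_rot: [0.02, 1.0, 0.0, -0.0]
contact_force: [0.1, -0.3, -0.3]
opening: 0.221
finger_force: 55.0
```

Run:
```python
from plan import *
p,q=load(); p=p+np.array([0,0,-.042]); json.dump(dict(p=p.tolist(),q=q.as_quat().tolist()),open("cmd.json","w"))
chk()
# lift 60 up, go over tray behind biscuit
main([("G",.449,.0155,.118,-.039,0,5),("T",.5,.13,.07,.0,0,5),("T",.487,.2425,.05,.025,0,5)],-1)
```

```text
t 4.75 pos [0.449  0.0157 0.0577] err mm [-0.   0.1 -0.3] roterr [-0.0001  0.      0.0011] F [ 0.05 -0.31 -0.28] M [ 0.02  0.   -0.01] open 0.221 ff 55.0
[{"dp": [0.0, 0.0, -12.0], "twist": [0.0, 0.0, 0.0], "hand": -1}, {"dp": [0.0, 0.0, -24.0], "twist": [0.0, 0.0, 0.0], "hand": -1}, {"dp": [0.0, 0.0, -36.0], "twist": [0.0, 0.0, 0.0], "hand": -1}, {"dp": [0.0, 0.0, -48.0], "twist": [0.0, 0.0, 0.0], "hand": -1}, {"dp": [0.0, 0.0, -60.0], "twist": [0.0, 0.0, 0.0], "hand": -1}]
[{"dp": [16.7, 22.2, -2.0], "twist": [0.0, 0.0, -0.007], "hand": -1}, {"dp": [33.4, 44.5, -4.0], "twist": [0.0, 0.0, -0.015], "hand": -1}, {"dp": [50.0, 66.8, -6.0], "twist": [0.0, 0.0, -0.023], "hand": -1}, {"dp": [66.7, 89.0, -8.0], "twist": [0.0, 0.0, -0.031], "hand": -1}, {"dp": [83.4, 111.3, -10.0], "twist": [0.0, 0.0, -0.039], "hand": -1}]
[{"dp": [2.6, 21.9, 4.0], "twist": [0.0, 0.0, -0.005], "hand": -1}, {"dp": [5.2, 43.7, 8.0], "twist": [0.0, 0.0, -0.01], "hand": -1}, {"dp": [7.7, 65.6, 12.0], "twist": [0.0, 0.0, -0.015], "hand": -1}, {"dp": [10.3, 87.4, 16.0], "twist": [0.0, 0.0, -0.02], "hand": -1}, {"dp": [12.9, 109.3, 20.0], "twist": [0.0, 0.0, -0.025], "hand": -1}]
end [0.357  0.2393 0.108 ]
```

>>> step_arm(motion=[{"dp": [0, 0, -12], "twist": [0, 0, 0], "hand": -1}, {"dp": [0, 0, -24], "twist": [0, 0, 0], "hand": -1}, {"dp": [0, 0, -36], "twist": [0, 0, 0], "hand": -1}, {"dp": [0, 0, -48], "twist": [0, 0, 0], "hand": -1}, {"dp": [0, 0, -60], "twist": [0, 0, 0], "hand": -1}])

```text
clock: 5.38
tool_pos: [0.449, 0.0154, 0.119]
eef_rot: [0.02, 1.0, 0.0, 0.0]
contact_force: [-0.2, -0.3, -0.8]
opening: 0.22
finger_force: 55.0
```

>>> step_arm(motion=[{"dp": [17, 22, -2], "twist": [0, 0, -0.007], "hand": -1}, {"dp": [33, 45, -4], "twist": [0, 0, -0.015], "hand": -1}, {"dp": [50, 67, -6], "twist": [0, 0, -0.023], "hand": -1}, {"dp": [67, 89, -8], "twist": [0, 0, -0.031], "hand": -1}, {"dp": [83.4, 111.3, -10], "twist": [0, 0, -0.039], "hand": -1}])

```text
clock: 6.0
tool_pos: [0.3697, 0.1308, 0.1286]
eef_rot: [0.0, 1.0, 0.0, 0.0]
contact_force: [-0.9, 0.2, -1.7]
opening: 0.218
finger_force: 55.0
```

>>> step_arm(motion=[{"dp": [3, 22, 4], "twist": [0, 0, -0.005], "hand": -1}, {"dp": [5, 44, 8], "twist": [0, 0, -0.01], "hand": -1}, {"dp": [8, 66, 12], "twist": [0, 0, -0.015], "hand": -1}, {"dp": [10, 87, 16], "twist": [0, 0, -0.02], "hand": -1}, {"dp": [12.9, 109.3, 20], "twist": [0, 0, -0.025], "hand": -1}])

```text
clock: 6.62
tool_pos: [0.3573, 0.2401, 0.1084]
eef_rot: [-0.012, 1.0, 0.0, 0.0]
contact_force: [1.1, 0.6, -0.8]
opening: 0.216
finger_force: 55.0
```

>>> step_arm(motion=[{"dp": [0, 0, 0], "twist": [0, 0, 0], "hand": -1}, {"dp": [0, 0, 0], "twist": [0, 0, 0], "hand": -1}])

```text
clock: 6.88
tool_pos: [0.3573, 0.2383, 0.1082]
eef_rot: [-0.012, 1.0, -0.0, -0.0]
contact_force: [-0.1, -0.9, -0.8]
opening: 0.22
finger_force: 55.0
```

Run:
```python
from plan import *
chk()
for n in ["top","side"]:
    s=r.snapshot(n); W=cloud(s); np.savez(f"{n}2.npz",**s); px=s["pixels"]
    u0,u1,v0,v1=(100,260,140,290) if n=="top" else (150,350,180,330)
    cv2.imwrite(f"pics/{n}2.png",cv2.resize(px[v0:v1,u0:u1,::-1],None,fx=4,fy=4))
```

```text
t 6.88 pos [0.3573 0.2383 0.1082] err mm [ 0.2 -1.   0.2] roterr [0.0009 0.0001 0.0021] F [-0.11 -0.94 -0.83] M [-0.04  0.05 -0.05] open 0.22 ff 55.0
```

View pics/top2.png

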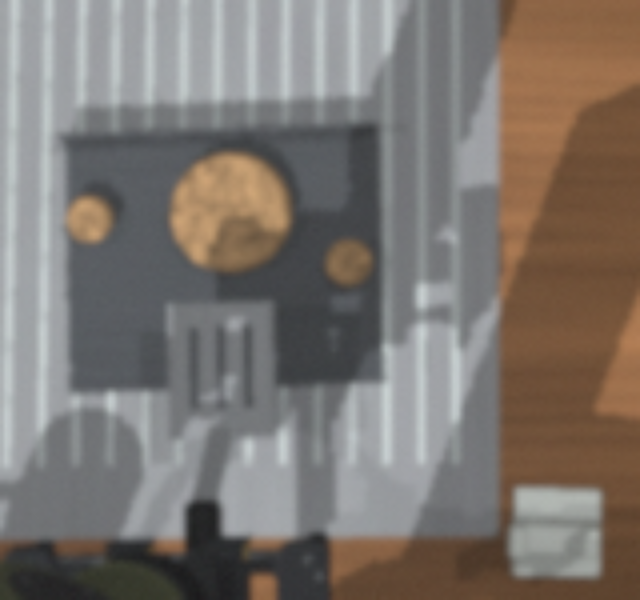

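The blade is over the tray behind the biscuit, at crop px (167–276, 302–435). The biscuit is at (231,212), so they line up once parallax is allowed for. Next I'll check the blade's level and height from the depth, then plan the slide.

Run:
```python
from plan import *
for n in ["top","side"]:
    s=dict(np.load(f"{n}2.npz")); W=cloud(s).reshape(-1,3)
    m=(W[:,0]>.435)&(W[:,0]<.54)&(abs(W[:,1]-.2425)<.045)&(W[:,2]>.03)&(W[:,2]<.075)
    P=W[m]; A=np.c_[P-[.487,.2425,0]][:,:2]; c=np.linalg.lstsq(np.c_[A,np.ones(len(A))],P[:,2],rcond=None)[0]
    print(n,m.sum(),"slope x,y, z0",c.round(4),"xrange",np.percentile(P[:,0],[1,99]).round(4),"y",np.percentile(P[:,1],[1,50,99]).round(4))
main([("T",.487,.2425,.010,.025,.05,4),("T",.487,.2425,.006,.025,.05,3),],-1,False)
```

```text
top 922 slope x,y, z0 [-0.0325 -0.0057  0.0531] xrange [0.4383 0.5301] y [0.2062 0.2411 0.2758]
side 1159 slope x,y, z0 [-0.02   -0.0103  0.0508] xrange [0.4391 0.5299] y [0.2064 0.2434 0.2766]
[{"dp": [-0.8, 0.0, 8.4], "twist": [0.0, 0.012, 0.0], "hand": -1}, {"dp": [-1.5, 0.0, 16.8], "twist": [0.0, 0.025, 0.0], "hand": -1}, {"dp": [-2.3, 0.0, 25.2], "twist": [0.0, 0.037, 0.0], "hand": -1}, {"dp": [-3.1, 0.0, 33.6], "twist": [0.0, 0.05, 0.0], "hand": -1}, {"dp": [-3.1, 0.0, 34.9], "twist": [0.0, 0.05, 0.0], "hand": -1}]
[{"dp": [0.0, 0.0, 1.3], "twist": [0.0, 0.0, 0.0], "hand": -1}, {"dp": [-0.1, 0.0, 2.7], "twist": [0.0, 0.0, 0.0], "hand": -1}]
end [0.3601 0.2394 0.0704]
```

>>> step_arm(motion=[{"dp": [-1, 0, 9], "twist": [0, 0.012, 0], "hand": -1}, {"dp": [-1.5, 0, 18], "twist": [0, 0.025, 0], "hand": -1}, {"dp": [-2.5, 0, 27], "twist": [0, 0.037, 0], "hand": -1}, {"dp": [-3, 0, 36], "twist": [0, 0.05, 0], "hand": -1}, {"dp": [-3, 0, 37.5], "twist": [0, 0.05, 0], "hand": -1}])

```text
clock: 7.6
tool_pos: [0.3604, 0.2393, 0.0694]
eef_rot: [-0.012, 1.0, -0.0, -0.025]
contact_force: [-0.9, 0.0, -1.6]
opening: 0.218
finger_force: 55.0
```

>>> step_arm(motion=[{"dp": [0, 0, 0], "twist": [0, 0, 0], "hand": -1}, {"dp": [0, 0, 0], "twist": [0, 0, 0], "hand": -1}])

```text
clock: 7.85
tool_pos: [0.3602, 0.2396, 0.0704]
eef_rot: [-0.012, 1.0, -0.0, -0.025]
contact_force: [0.1, 0.6, -0.9]
opening: 0.219
finger_force: 55.0
```

```bash
cat > upd.py <<'E'
from plan import *
import sys
def sent(dp,tw=(0,0,0)):
    p,q=load(); p=p+q.apply(np.array(dp)/1000); q=q*R.from_rotvec(tw)
    json.dump(dict(p=p.tolist(),q=q.as_quat().tolist()),open("cmd.json","w"))
def where():  # blade pose from commanded
    p,q=load(); T=R.from_matrix(q.as_matrix()@F); o=p-T.apply(GR); print("blade cmd",o.round(4),"yaw,pitch",T.as_euler("ZYX")[:2].round(4),"front",(o+T.apply([.045,0,0])).round(4))
E
python3 - <<'E'
from upd import *
sent([-3,0,37.5],[0,.05,0]); chk(); where()
E
```

```text
t 7.85 pos [0.3602 0.2396 0.0704] err mm [ 0.2  0.3 -0.1] roterr [-0.0002 -0.0002  0.0009] F [ 0.11  0.59 -0.91] M [ 0.03 -0.09 -0.  ] open 0.219 ff 55.0
blade cmd [0.4869 0.2426 0.0061] yaw,pitch [0.0254 0.05  ] front [0.5319 0.2437 0.0038]
```

>>> step_arm(motion=[{"dp": [0, 0, 0.5], "twist": [0, 0, 0], "hand": -1}, {"dp": [0, 0, 1], "twist": [0, 0, 0], "hand": -1}, {"dp": [0, 0, 1], "twist": [0, 0, 0], "hand": -1}])

```text
clock: 8.22
tool_pos: [0.3602, 0.2396, 0.0693]
eef_rot: [-0.012, 1.0, -0.0, -0.025]
contact_force: [-1.2, 0.2, -2.1]
opening: 0.22
finger_force: 55.0
```

>>> step_arm(motion=[{"dp": [0, 0, 0.5], "twist": [0, 0, 0], "hand": -1}, {"dp": [0, 0, 1], "twist": [0, 0, 0], "hand": -1}, {"dp": [0, 0, 1], "twist": [0, 0, 0], "hand": -1}])

```text
clock: 8.6
tool_pos: [0.3601, 0.2395, 0.0682]
eef_rot: [-0.012, 1.0, -0.0, -0.025]
contact_force: [-0.0, 0.0, -1.7]
opening: 0.218
finger_force: 55.0
```

Run:
```python
from upd import *
sent([0,0,2]); chk(); where()
```

```text
t 8.6 pos [0.3601 0.2395 0.0682] err mm [ 0.2  0.2 -0.3] roterr [-0.0001  0.      0.0011] F [-0.02  0.03 -1.74] M [ 0.06 -0.1   0.05] open 0.218 ff 55.0
blade cmd [0.4868 0.2426 0.0041] yaw,pitch [0.0254 0.05  ] front [0.5318 0.2437 0.0018]
```

>>> step_arm(motion=[{"dp": [0, 0, 0.5], "twist": [0, 0, 0], "hand": -1}, {"dp": [0, 0, 1], "twist": [0, 0, 0], "hand": -1}, {"dp": [0, 0, 1], "twist": [0, 0, 0], "hand": -1}])

```text
clock: 8.98
tool_pos: [0.3601, 0.2395, 0.0672]
eef_rot: [-0.012, 1.0, -0.0, -0.025]
contact_force: [-1.1, 0.1, 0.2]
opening: 0.217
finger_force: 55.0
```

Run:
```python
from upd import *
sent([0,0,1]); chk(); where()
for n in ["top","side"]:
    s=r.snapshot(n); W=cloud(s).reshape(-1,3)
    m=(W[:,0]>.475)&(W[:,0]<.527)&(abs(W[:,1]-.2425)<.03); P=W[m]
    g=(W[:,0]>.49)&(W[:,0]<.55)&((abs(W[:,1]-.19)<.012)|(abs(W[:,1]-.30)<.012))
    c=np.linalg.lstsq(np.c_[P[:,0]-.53,np.ones(len(P))],P[:,2],rcond=None)[0]
    print(n,"blade top z at front",c.round(4),"floor",np.median(W[g,2]).round(4))
    if n=="side": cv2.imwrite("pics/side3.png",cv2.resize(s["pixels"][200:340,150:350,::-1],None,fx=4,fy=4))
```

```text
t 8.97 pos [0.3601 0.2395 0.0672] err mm [ 0.2  0.2 -0.3] roterr [-0.0001  0.0001  0.0011] F [-1.13  0.1   0.24] M [ 0.06 -0.06 -0.03] open 0.217 ff 55.0
blade cmd [0.4868 0.2426 0.0031] yaw,pitch [0.0254 0.05  ] front [0.5317 0.2437 0.0008]
top blade top z at front [-0.041   0.0056] floor 0.0035
side blade top z at front [-0.039  0.003] floor 0.0016
```

View pics/side3.png

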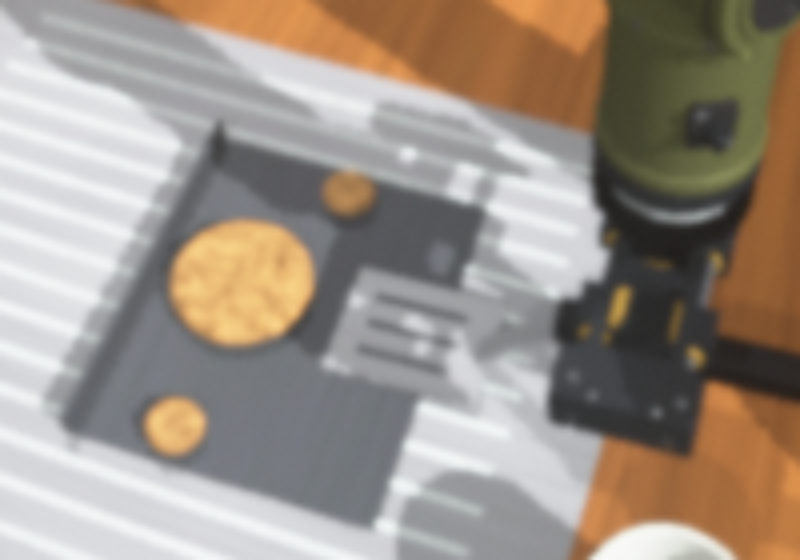

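The blade's front edge sits on the tray floor about 20 mm short of the biscuit. In side crop 3 the front is at (345,320) and the biscuit at (243,285). Now the slide.

Run:
```python
from upd import *
main([("T",.5368,.2439,.0031,.025,.05,5),("T",.5768,.2449,.0031,.025,.05,5)],-1,False)
```

```text
[{"dp": [-10.0, 0.0, -0.5], "twist": [0.0, 0.0, 0.0], "hand": -1}, {"dp": [-20.0, 0.0, -1.0], "twist": [0.0, 0.0, 0.0], "hand": -1}, {"dp": [-30.0, 0.1, -1.5], "twist": [0.0, 0.0, 0.0], "hand": -1}, {"dp": [-40.0, 0.1, -2.0], "twist": [0.0, 0.0, 0.0], "hand": -1}, {"dp": [-50.0, 0.1, -2.5], "twist": [0.0, 0.0, 0.0], "hand": -1}]
[{"dp": [-7.9, 0.0, -0.4], "twist": [0.0, 0.0, 0.0], "hand": -1}, {"dp": [-15.9, 0.0, -0.8], "twist": [0.0, 0.0, 0.0], "hand": -1}, {"dp": [-23.9, 0.0, -1.2], "twist": [0.0, 0.0, 0.0], "hand": -1}, {"dp": [-31.9, 0.0, -1.6], "twist": [0.0, 0.0, 0.0], "hand": -1}, {"dp": [-39.9, 0.0, -2.0], "twist": [0.0, 0.0, 0.0], "hand": -1}]
end [0.4499 0.2417 0.0675]
```

>>> step_arm(motion=[{"dp": [-10, 0, -0.5], "twist": [0, 0, 0], "hand": -1}, {"dp": [-20, 0, -1], "twist": [0, 0, 0], "hand": -1}, {"dp": [-30, 0, -1.5], "twist": [0, 0, 0], "hand": -1}, {"dp": [-40, 0, -2], "twist": [0, 0, 0], "hand": -1}, {"dp": [-50, 0, -2.5], "twist": [0, 0, 0], "hand": -1}])

```text
clock: 9.7
tool_pos: [0.4109, 0.2406, 0.0672]
eef_rot: [-0.012, 1.0, -0.0, -0.025]
contact_force: [-0.8, -0.0, -0.2]
opening: 0.216
finger_force: 55.0
```

```bash
cat > look.py <<'E'
from upd import *
def look(tag):
    chk(); where()
    for n in ["top","side"]:
        s=r.snapshot(n); W=cloud(s); px=s["pixels"].astype(int); hsv=cv2.cvtColor(s["pixels"],cv2.COLOR_RGB2HSV)
        m=(W[...,0]>.4)&(W[...,0]<.75)&(W[...,1]>-.4)&(W[...,1]<.42)&((W[...,1]>.12)|(W[...,2]>.024))&(hsv[...,1]>80)&(px[...,0]>px[...,2]+40)
        k,l,st,ce=cv2.connectedComponentsWithStats(m.astype(np.uint8))
        for i in range(1,k):
            if st[i,4]<50: continue
            P=W[l==i]; c,rad=cv2.minEnclosingCircle(P[:,:2].astype(np.float32)); Q=P-P.mean(0)
            sl=np.linalg.lstsq(np.c_[Q[:,:2],np.ones(len(Q))],Q[:,2],rcond=None)[0]
            print(n,st[i,4],"c",np.round(c,4),"r",round(rad,4),"zmed",np.median(P[:,2]).round(4),"slope",sl[:2].round(3))
        cv2.imwrite(f"pics/{n}{tag}.png",s["pixels"][...,::-1])
E
python3 - <<'E'
from look import *
sent([-50,0,-2.5]); look("4")
E
```

```text
t 9.7 pos [0.4109 0.2406 0.0672] err mm [ 0.9  0.  -0.3] roterr [-0.0001  0.0001  0.0014] F [-0.85 -0.03 -0.19] M [ 0.05  0.03 -0.  ] open 0.216 ff 55.0
blade cmd [0.5368 0.2438 0.0031] yaw,pitch [0.0254 0.05  ] front [0.5818 0.245  0.0008]
top 669 c [0.6067 0.2453] r 0.0419 zmed 0.0166 slope [-0.037 -0.003]
top 96 c [0.5911 0.3433] r 0.0154 zmed 0.0156 slope [0.007 0.042]
top 77 c [0.5597 0.1635] r 0.0138 zmed 0.0154 slope [ 0.011 -0.069]
side 67 c [0.4726 0.2375] r 0.0202 zmed 0.4266 slope [-2.09  -0.844]
side 110 c [0.5603 0.163 ] r 0.0187 zmed 0.0132 slope [-0.036 -0.102]
side 870 c [0.6094 0.2428] r 0.0468 zmed 0.0139 slope [-0.035 -0.016]
side 176 c [0.5926 0.3416] r 0.0193 zmed 0.0121 slope [-0.098  0.01 ]
```

Biscuit centre has moved from 0.596 to 0.607, so it is at the rim, and its rear is rising onto the blade. I'll keep going.

>>> step_arm(motion=[{"dp": [-8, 0, -0.4], "twist": [0, 0, 0], "hand": -1}, {"dp": [-16, 0, -0.8], "twist": [0, 0, 0], "hand": -1}, {"dp": [-24, 0, -1.2], "twist": [0, 0, 0], "hand": -1}, {"dp": [-32, 0, -1.6], "twist": [0, 0, 0], "hand": -1}, {"dp": [-40, 0, -2], "twist": [0, 0, 0], "hand": -1}])

```text
clock: 10.42
tool_pos: [0.4504, 0.2416, 0.0672]
eef_rot: [-0.012, 1.0, -0.0, -0.025]
contact_force: [-3.6, 0.3, 0.6]
opening: 0.216
finger_force: 55.0
```

Run:
```python
from look import *
sent([-40,0,-2]); look("5")
```

```text
t 10.43 pos [0.4504 0.2416 0.0672] err mm [ 0.5  0.  -0.3] roterr [0.0001 0.0006 0.0011] F [-3.57  0.33  0.64] M [-0.    0.33 -0.03] open 0.216 ff 55.0
blade cmd [0.5769 0.2449 0.0031] yaw,pitch [0.0254 0.05  ] front [0.6218 0.246  0.0008]
top 648 c [0.6085 0.2426] r 0.0405 zmed 0.0184 slope [-0.084 -0.001]
top 95 c [0.5911 0.3426] r 0.0157 zmed 0.0152 slope [0.027 0.009]
top 77 c [0.5597 0.163 ] r 0.0138 zmed 0.0147 slope [-0.029 -0.045]
side 1227 c [0.4277 0.2495] r 0.0406 zmed 0.4275 slope [ 4.093 -2.353]
side 65 c [0.5094 0.2342] r 0.0217 zmed 0.4326 slope [-1.853 -0.612]
side 105 c [0.5608 0.164 ] r 0.0187 zmed 0.013 slope [-0.057 -0.123]
side 844 c [0.6108 0.2414] r 0.047 zmed 0.0162 slope [-0.087 -0.018]
side 174 c [0.5925 0.3425] r 0.0192 zmed 0.0123 slope [-0.075 -0.001]
```

>>> step_arm(motion=[{"dp": [-6, 0, -0.3], "twist": [0, 0, 0], "hand": -1}, {"dp": [-12, 0, -0.6], "twist": [0, 0, 0], "hand": -1}, {"dp": [-18, 0, -0.9], "twist": [0, 0, 0], "hand": -1}, {"dp": [-23, 0, -1.2], "twist": [0, 0, 0], "hand": -1}, {"dp": [-23, 0, -1.2], "twist": [0, 0, 0], "hand": -1}])

```text
clock: 11.15
tool_pos: [0.4744, 0.2424, 0.0673]
eef_rot: [-0.012, 1.0, 0.0, -0.024]
contact_force: [1.3, -0.2, -0.7]
opening: 0.214
finger_force: 55.0
```

Run:
```python
from look import *
sent([-23,0,-1.2]); look("6")
main([("T",.597,.2454,.012,.025,-.01,5),("T",.592,.2453,.03,.025,-.05,5),("T",.585,.2451,.075,.025,-.05,5)],-1,False)
```

```text
t 11.15 pos [0.4744 0.2424 0.0673] err mm [ 1.4  0.2 -0.2] roterr [-0.0009 -0.0017  0.0019] F [ 1.32 -0.22 -0.73] M [ 0.04 -0.34  0.05] open 0.214 ff 55.0
blade cmd [0.5999 0.2454 0.0031] yaw,pitch [0.0254 0.05  ] front [0.6448 0.2466 0.0009]
top 636 c [0.6081 0.2423] r 0.0406 zmed 0.0188 slope [-0.043 -0.004]
top 95 c [0.5913 0.3425] r 0.0157 zmed 0.0147 slope [-0.01   0.005]
top 92 c [0.5588 0.1646] r 0.0169 zmed 0.0149 slope [-0.015 -0.049]
side 70 c [0.5227 0.2299] r 0.0195 zmed 0.4418 slope [-1.747 -0.139]
side 1667 c [0.4669 0.2248] r 0.0781 zmed 0.4214 slope [ 0.402 -0.171]
side 115 c [0.5606 0.1634] r 0.0182 zmed 0.0132 slope [ 0.039 -0.091]
side 841 c [0.6108 0.2429] r 0.046 zmed 0.0163 slope [-0.039 -0.015]
side 54 c [0.4905 0.2735] r 0.0123 zmed 0.1379 slope [ 0.014 -0.187]
side 177 c [0.5929 0.3416] r 0.0196 zmed 0.0119 slope [-0.059  0.039]
[{"dp": [1.3, 0.0, -0.2], "twist": [0.0, -0.012, 0.0], "hand": -1}, {"dp": [2.6, 0.0, -0.3], "twist": [0.0, -0.024, 0.0], "hand": -1}, {"dp": [4.0, 0.1, -0.5], "twist": [0.0, -0.036, 0.0], "hand": -1}, {"dp": [5.3, 0.1, -0.7], "twist": [0.0, -0.048, 0.0], "hand": -1}, {"dp": [6.6, 0.1, -0.8], "twist": [0.0, -0.06, 0.0], "hand": -1}]
[{"dp": [1.4, 0.0, -2.6], "twist": [0.0, -0.008, 0.0], "hand": -1}, {"dp": [2.8, 0.0, -5.1], "twist": [0.0, -0.016, 0.0], "hand": -1}, {"dp": [4.2, 0.0, -7.7], "twist": [0.0, -0.024, 0.0], "hand": -1}, {"dp": [5.6, 0.0, -10.3], "twist": [0.0, -0.032, 0.0], "hand": -1}, {"dp": [7.0, 0.0, -12.8], "twist": [0.0, -0.04, 0.0], "hand": -1}]
[{"dp": [1.0, 0.0, -9.1], "twist": [0.0, 0.0, 0.0], "hand": -1}, {"dp": [1.9, 0.0, -18.1], "twist": [0.0, 0.0, 0.0], "hand": -1}, {"dp": [2.9, 0.0, -27.2], "twist": [0.0, 0.0, 0.0], "hand": -1}, {"dp": [3.8, 0.0, -36.3], "twist": [0.0, 0.0, 0.0], "hand": -1}, {"dp": [4.8, 0.0, -45.3], "twist": [0.0, 0.0, 0.0], "hand": -1}]
end [0.4523 0.2418 0.1264]
```

View pics/side6.png

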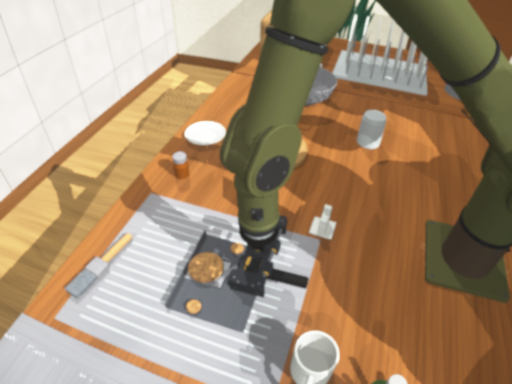

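The biscuit's slope has settled at the blade's slope (-0.04), so it is fully on the blade; in the side view it is at (205,267), against the rim. Now I'll lift while levelling to slightly nose-up.

>>> step_arm(motion=[{"dp": [1, 0, -0.2], "twist": [0, -0.012, 0], "hand": -1}, {"dp": [2, 0, -0.5], "twist": [0, -0.024, 0], "hand": -1}, {"dp": [3, 0, -0.8], "twist": [0, -0.036, 0], "hand": -1}, {"dp": [4, 0, -1.1], "twist": [0, -0.048, 0], "hand": -1}, {"dp": [5, 0, -1.5], "twist": [0, -0.06, 0], "hand": -1}])

```text
clock: 11.88
tool_pos: [0.4681, 0.2422, 0.0691]
eef_rot: [-0.012, 1.0, 0.0, 0.005]
contact_force: [0.3, 0.2, -2.1]
opening: 0.219
finger_force: 55.0
```

>>> step_arm(motion=[{"dp": [1, 0, -3], "twist": [0, -0.008, 0], "hand": -1}, {"dp": [2, 0, -6], "twist": [0, -0.016, 0], "hand": -1}, {"dp": [3, 0, -9], "twist": [0, -0.024, 0], "hand": -1}, {"dp": [4, 0, -12], "twist": [0, -0.032, 0], "hand": -1}, {"dp": [5, 0, -15], "twist": [0, -0.04, 0], "hand": -1}])

```text
clock: 12.5
tool_pos: [0.4631, 0.242, 0.0842]
eef_rot: [-0.012, 1.0, 0.0, 0.025]
contact_force: [0.8, -0.1, -3.0]
opening: 0.224
finger_force: 55.0
```

Run:
```python
from look import *
sent([5,0,-1.5],[0,-.06,0]);sent([5,0,-15],[0,-.04,0]); look("7")
```

```text
t 12.5 pos [0.4631 0.242  0.0842] err mm [ 0.2  0.1 -0. ] roterr [-0.0002 -0.0006  0.0012] F [ 0.81 -0.1  -2.95] M [ 0.06  0.18 -0.02] open 0.224 ff 55.0
blade cmd [0.5956 0.2453 0.0328] yaw,pitch [ 0.0254 -0.05  ] front [0.6406 0.2465 0.0351]
top 684 c [0.6001 0.2425] r 0.0412 zmed 0.0465 slope [0.038 0.   ]
top 96 c [0.591  0.3431] r 0.0154 zmed 0.0156 slope [0.041 0.003]
top 89 c [0.5587 0.1626] r 0.015 zmed 0.0155 slope [0.019 0.007]
side 74 c [0.489  0.2397] r 0.0234 zmed 0.4373 slope [-2.984  0.023]
side 54 c [0.4088 0.2642] r 0.0162 zmed 0.4611 slope [ 0.268 -0.528]
side 76 c [0.4197 0.2069] r 0.0586 zmed 0.311 slope [-3.782  1.081]
side 111 c [0.5605 0.1625] r 0.0188 zmed 0.0128 slope [ 0.026 -0.096]
side 905 c [0.611  0.2309] r 0.0594 zmed 0.0445 slope [0.03  0.001]
side 176 c [0.5911 0.3409] r 0.0195 zmed 0.0121 slope [-0.063  0.026]
```

It's lifted: the biscuit is about 30 mm up, level with the blade, and both minis are unmoved. Next is a smooth transfer to the board.

```bash
sed -i 's|for i in range(1,n+1): poses.append((a+(P-a)\*i/n,b\*R.from_rotvec(dv\*i/n)))|for i in range(1,n+1):\n            f=i/n; f=f**3*(10-15*f+6*f*f) if n>=8 else f\n            poses.append((a+(P-a)*f,b*R.from_rotvec(dv*f)))|' plan.py
python3 - <<'E'
from upd import *
main([("T",.592,.2452,.085,.025,-.05,8),("T",.578,-.2585,.085,0,-.05,27)],-1,False)
E
```

```text
[{"dp": [0.0, 0.0, -0.8], "twist": [0.0, 0.0, 0.0], "hand": -1}, {"dp": [0.1, 0.0, -5.4], "twist": [0.0, 0.0, 0.0], "hand": -1}, {"dp": [0.3, 0.0, -14.4], "twist": [0.0, 0.0, 0.0], "hand": -1}, {"dp": [0.5, 0.0, -26.2], "twist": [0.0, 0.0, 0.0], "hand": -1}, {"dp": [0.7, 0.0, -37.9], "twist": [0.0, 0.0, 0.0], "hand": -1}]
[{"dp": [0.2, 0.0, -9.0], "twist": [0.0, 0.0, 0.0], "hand": -1}, {"dp": [0.3, 0.0, -13.6], "twist": [0.0, 0.0, 0.0], "hand": -1}, {"dp": [0.3, 0.0, -14.4], "twist": [0.0, 0.0, 0.0], "hand": -1}, {"dp": [0.3, -0.2, -14.4], "twist": [0.0, 0.0, 0.0], "hand": -1}, {"dp": [0.4, -1.8, -14.4], "twist": [0.0, 0.0, 0.0], "hand": -1}]
[{"dp": [0.2, -4.0, 0.0], "twist": [0.0, 0.0, 0.001], "hand": -1}, {"dp": [0.6, -11.0, 0.0], "twist": [0.0, 0.0, 0.001], "hand": -1}, {"dp": [1.2, -21.8, -0.1], "twist": [0.0, 0.0, 0.002], "hand": -1}, {"dp": [2.0, -36.4, -0.1], "twist": [0.0, 0.0, 0.002], "hand": -1}, {"dp": [3.0, -54.9, -0.2], "twist": [0.0, 0.0, 0.003], "hand": -1}]
[{"dp": [1.1, -22.4, 0.0], "twist": [0.0, 0.0, 0.001], "hand": -1}, {"dp": [2.4, -48.2, -0.1], "twist": [0.0, 0
[... 584 characters left out ...]
 [1.0, -28.9, -0.1], "twist": [0.0, 0.0, 0.001], "hand": -1}, {"dp": [1.9, -54.7, -0.1], "twist": [0.0, 0.0, 0.002], "hand": -1}, {"dp": [2.6, -77.1, -0.1], "twist": [0.0, 0.0, 0.004], "hand": -1}, {"dp": [3.3, -95.6, -0.2], "twist": [0.0, 0.0, 0.004], "hand": -1}, {"dp": [3.8, -110.3, -0.2], "twist": [0.0, 0.0, 0.005], "hand": -1}]
[{"dp": [0.3, -10.7, 0.0], "twist": [0.0, 0.0, 0.001], "hand": -1}, {"dp": [0.5, -17.8, 0.0], "twist": [0.0, 0.0, 0.001], "hand": -1}, {"dp": [0.6, -21.8, 0.0], "twist": [0.0, 0.0, 0.001], "hand": -1}, {"dp": [0.7, -23.3, 0.0], "twist": [0.0, 0.0, 0.001], "hand": -1}, {"dp": [0.7, -23.6, 0.0], "twist": [0.0, 0.0, 0.001], "hand": -1}]
end [ 0.4452 -0.2585  0.1364]
```

>>> step_arm(motion=[{"dp": [0, 0, -3], "twist": [0, 0, 0], "hand": -1}, {"dp": [0, 0, -12], "twist": [0, 0, 0], "hand": -1}, {"dp": [0, 0, -25], "twist": [0, 0, 0], "hand": -1}, {"dp": [1, 0, -38], "twist": [0, 0, 0], "hand": -1}, {"dp": [1, 0, -47], "twist": [0, 0, 0], "hand": -1}])

```text
clock: 13.22
tool_pos: [0.46, 0.242, 0.1321]
eef_rot: [-0.012, 1.0, 0.001, 0.025]
contact_force: [-0.4, -0.2, -1.7]
opening: 0.216
finger_force: 55.0
```

>>> step_arm(motion=[{"dp": [0, 0, -4], "twist": [0, 0, 0], "hand": -1}, {"dp": [0, 0, -5], "twist": [0, 0, 0], "hand": -1}, {"dp": [0, -2, -5], "twist": [0, 0, 0], "hand": -1}, {"dp": [0.3, -7, -5], "twist": [0, 0, 0.001], "hand": -1}, {"dp": [0.6, -15, -5], "twist": [0, 0, 0.002], "hand": -1}])

```text
clock: 13.85
tool_pos: [0.4592, 0.2264, 0.1356]
eef_rot: [-0.011, 1.0, 0.0, 0.025]
contact_force: [0.1, -0.3, -3.3]
opening: 0.222
finger_force: 55.0
```

>>> step_arm(motion=[{"dp": [0.5, -12, 0], "twist": [0, 0, 0], "hand": -1}, {"dp": [1, -28, 0], "twist": [0, 0, 0.001], "hand": -1}, {"dp": [2, -48, 0], "twist": [0, 0, 0.002], "hand": -1}, {"dp": [3, -72, 0], "twist": [0, 0, 0.003], "hand": -1}, {"dp": [4, -100, 0], "twist": [0, 0, 0.004], "hand": -1}])

```text
clock: 14.48
tool_pos: [0.4574, 0.1251, 0.1357]
eef_rot: [-0.009, 1.0, 0.0, 0.025]
contact_force: [0.4, -0.2, -2.7]
opening: 0.219
finger_force: 55.0
```

>>> step_arm(motion=[{"dp": [1, -32, 0], "twist": [0, 0, 0.002], "hand": -1}, {"dp": [3, -66, 0], "twist": [0, 0, 0.004], "hand": -1}, {"dp": [4, -101, 0], "twist": [0, 0, 0.006], "hand": -1}, {"dp": [6, -136, 0], "twist": [0, 0, 0.008], "hand": -1}, {"dp": [7, -170, 0], "twist": [0, 0, 0.01], "hand": -1}])

```text
clock: 15.1
tool_pos: [0.4529, -0.0457, 0.1352]
eef_rot: [-0.003, 1.0, 0.0, 0.025]
contact_force: [0.5, -0.2, -3.5]
opening: 0.217
finger_force: 55.0
```

>>> step_arm(motion=[{"dp": [1, -32, 0], "twist": [0, 0, 0.002], "hand": -1}, {"dp": [2, -61, 0], "twist": [0, 0, 0.004], "hand": -1}, {"dp": [3, -87, 0], "twist": [0, 0, 0.005], "hand": -1}, {"dp": [4, -110, 0], "twist": [0, 0, 0.007], "hand": -1}, {"dp": [5, -130, 0], "twist": [0, 0, 0.008], "hand": -1}])

```text
clock: 15.72
tool_pos: [0.4484, -0.1756, 0.1348]
eef_rot: [0.001, 1.0, 0.0, 0.025]
contact_force: [0.1, -0.2, -1.9]
opening: 0.218
finger_force: 55.0
```

Run:
```python
from look import *
sent([1,0,-47]);sent([.6,-15,-5],[0,0,.002]);sent([4,-100,0],[0,0,.004]);sent([7,-170,0],[0,0,.01]);sent([5,-130,0],[0,0,.008])
chk();where()
main([("T",.578,-.2585,.085,0,-.05,7)],-1,False)
```

```text
t 15.72 pos [ 0.4484 -0.1756  0.1348] err mm [-1.6 -2.2 -0.3] roterr [0.0008 0.0009 0.0032] F [ 0.11 -0.23 -1.89] M [0.04 0.19 0.  ] open 0.218 ff 55.0
blade cmd [ 0.5827 -0.1731  0.0837] yaw,pitch [ 0.0014 -0.05  ] front [ 0.6277 -0.173   0.086 ]
[{"dp": [0.7, -12.2, -0.2], "twist": [0.0, 0.0, 0.0], "hand": -1}, {"dp": [1.4, -24.3, -0.5], "twist": [0.0, 0.0, 0.0], "hand": -1}, {"dp": [2.1, -36.5, -0.7], "twist": [0.001, 0.0, 0.001], "hand": -1}, {"dp": [2.7, -48.7, -0.9], "twist": [0.001, 0.0, 0.001], "hand": -1}, {"dp": [3.4, -60.8, -1.2], "twist": [0.001, 0.0, 0.001], "hand": -1}]
[{"dp": [0.7, -12.2, -0.2], "twist": [0.0, 0.0, 0.0], "hand": -1}, {"dp": [1.4, -24.3, -0.4], "twist": [0.0, 0.0, 0.0], "hand": -1}]
end [ 0.4452 -0.2585  0.1364]
```

>>> step_arm(motion=[{"dp": [1, -17, 0], "twist": [0, 0, 0], "hand": -1}, {"dp": [2, -33, 0], "twist": [0, 0, 0], "hand": -1}, {"dp": [3, -47, 0], "twist": [0, 0, 0], "hand": -1}, {"dp": [4, -59, 0], "twist": [0, 0, 0], "hand": -1}, {"dp": [5, -69, 0], "twist": [0, 0, 0], "hand": -1}])

```text
clock: 16.35
tool_pos: [0.4444, -0.2431, 0.1344]
eef_rot: [0.0, 1.0, 0.001, 0.025]
contact_force: [-0.0, -0.3, -3.1]
opening: 0.217
finger_force: 55.0
```

>>> step_arm(motion=[{"dp": [0, -8, 0], "twist": [0, 0, 0], "hand": -1}, {"dp": [0, -13, 0], "twist": [0, 0, 0], "hand": -1}, {"dp": [0, -16, 0], "twist": [0, 0, 0], "hand": -1}, {"dp": [0, -16, 0], "twist": [0, 0, 0], "hand": -1}, {"dp": [0, -16, 0], "twist": [0, 0, 0], "hand": -1}])

```text
clock: 16.98
tool_pos: [0.4449, -0.2578, 0.1345]
eef_rot: [-0.0, 1.0, 0.001, 0.025]
contact_force: [1.2, -1.2, -2.8]
opening: 0.21
finger_force: 55.0
```

Run:
```python
from look import *
sent([5,-69,0]);sent([0,-16,0]); chk();where()
s=r.snapshot("top"); W=cloud(s); px=s["pixels"].astype(int)
m=(W[...,2]>.07)&(W[...,2]<.115)&(W[...,0]>.5)&(W[...,0]<.68)&(abs(W[...,1]+.258)<.06)&(px[...,0]>px[...,2]+40)
P=W[m]; print("biscuit",m.sum(),np.round(cv2.minEnclosingCircle(P[:,:2].astype(np.float32))[0],4),np.median(P,0).round(4))
b=(abs(W[...,2]-.016)<.006)&(np.hypot(W[...,0]-.593,W[...,1]+.2585)<.125)&(px[...,0]>px[...,2]+40); Q=W[b]
hull=cv2.convexHull(Q[:,:2].astype(np.float32)); print("board",cv2.minEnclosingCircle(hull))
main([("T",.575,-.2585,.045,0,0,5),("T",.575,-.2585,.03,0,.15,6),("T",.575,-.2585,.025,0,.15,3)],-1,False)
cv2.imwrite("pics/top8.png",cv2.resize(s["pixels"][130:300,250:430,::-1],None,fx=3,fy=3))
```

```text
t 16.98 pos [ 0.4449 -0.2578  0.1345] err mm [-0.2  0.5 -0.3] roterr [-0.0003 -0.      0.0005] F [ 1.21 -1.18 -2.78] M [-0.02  0.23  0.02] open 0.21 ff 55.0
blade cmd [ 0.5779 -0.2581  0.0834] yaw,pitch [ 0.0014 -0.05  ] front [ 0.6228 -0.258   0.0856]
biscuit 788 [ 0.5839 -0.2601] [ 0.5823 -0.2597  0.0966]
board ((0.5941706299781799, -0.2598436176776886), 0.11009902507066727)
[{"dp": [0.3, 0.0, 6.3], "twist": [0.0, 0.01, 0.0], "hand": -1}, {"dp": [0.7, -0.1, 12.7], "twist": [0.0, 0.02, 0.001], "hand": -1}, {"dp": [1.0, -0.1, 19.0], "twist": [0.001, 0.03, 0.001], "hand": -1}, {"dp": [1.4, -0.1, 25.4], "twist": [0.001, 0.04, 0.001], "hand": -1}, {"dp": [1.7, -0.2, 31.7], "twist": [0.001, 0.05, 0.001], "hand": -1}]
[{"dp": [-1.7, 0.0, -0.6], "twist": [0.0, 0.025, 0.0], "hand": -1}, {"dp": [-3.4, 0.0, -1.2], "twist": [0.0, 0.05, 0.0], "hand": -1}, {"dp": [-5.0, 0.0, -1.8], "twist": [0.0, 0.075, 0.0], "hand": -1}, {"dp": [-6.7, 0.0, -2.5], "twist": [0.0, 0.1, 0.0], "hand": -1}, {"dp": [-8.4, 0.0, -3.1], "twist": [0.0, 0.125, 0.0], "hand": -1}]
[{"dp": [-1.6, 0.0, -0.8], "twist": [0.0, 0.025, 0.0], "hand": -1}, {"dp": [-1.8, 0.0, 0.8], "twist": [0.0, 0.025, 0.0], "hand": -1}, {"dp": [-2.0, 0.0, 2.5], "twist": [0.0, 0.025, 0.0], "hand": -1}, {"dp": [-2.2, 0.0, 4.1], "twist": [0.0, 0.025, 0.0], "hand": -1}]
end [ 0.4551 -0.2585  0.1018]
```

View pics/top8.png

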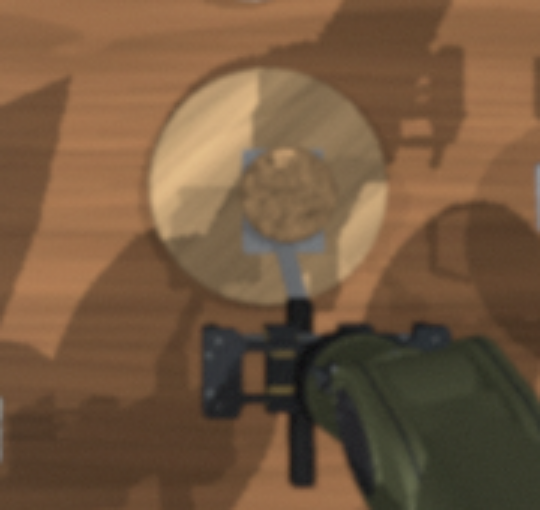

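The biscuit rides centred on the blade at (288,195) in the crop, about 10 mm short of the board centre (268,187). I'll lower it level, then tilt about the front edge.

Run:
```python
from upd import *
main([("T",.580,-.2600,.026,0,0,5),("T",.580,-.2600,.018,0,0,4),("T",.580,-.26,.018,0,0,1),("T",.5804,-.26,.0195,0,.08,5),("T",.581,-.26,.0225,0,.16,5)],-1,True)
```

```text
[{"dp": [-0.5, -0.3, 10.2], "twist": [0.0, 0.01, 0.0], "hand": -1}, {"dp": [-0.9, -0.7, 20.4], "twist": [0.0, 0.02, 0.001], "hand": -1}, {"dp": [-1.4, -1.0, 30.6], "twist": [0.001, 0.03, 0.001], "hand": -1}, {"dp": [-1.9, -1.4, 40.8], "twist": [0.001, 0.04, 0.001], "hand": -1}, {"dp": [-2.3, -1.7, 51.0], "twist": [0.001, 0.05, 0.001], "hand": -1}]
[{"dp": [0.0, 0.0, 2.0], "twist": [0.0, 0.0, 0.0], "hand": -1}, {"dp": [0.0, 0.0, 4.0], "twist": [0.0, 0.0, 0.0], "hand": -1}, {"dp": [0.0, 0.0, 6.0], "twist": [0.0, 0.0, 0.0], "hand": -1}, {"dp": [0.0, 0.0, 8.0], "twist": [0.0, 0.0, 0.0], "hand": -1}, {"dp": [0.0, 0.0, 8.0], "twist": [0.0, 0.0, 0.0], "hand": -1}]
[{"dp": [-1.1, 0.0, -2.4], "twist": [0.0, 0.016, 0.0], "hand": -1}, {"dp": [-2.2, 0.0, -4.7], "twist": [0.0, 0.032, 0.0], "hand": -1}, {"dp": [-3.3, 0.0, -7.1], "twist": [0.0, 0.048, 0.0], "hand": -1}, {"dp": [-4.4, 0.0, -9.4], "twist": [0.0, 0.064, 0.0], "hand": -1}, {"dp": [-5.5, 0.0, -11.7], "twist": [0.0, 0.08, 0.0], "hand": -1}]
[{"dp": [-1.0, 0.0, -2.7], "twist": [0.0, 0.016, 0.0], "hand": -1}, {"dp": [-2.1, 0.0, -5.3], "twist": [0.0, 0.032, 0.0], "hand": -1}, {"dp": [-3.2, 0.0, -8.0], "twist": [0.0, 0.048, 0.0], "hand": -1}, {"dp": [-4.3, 0.0, -10.6], "twist": [0.0, 0.064, 0.0], "hand": -1}, {"dp": [-5.4, 0.0, -13.3], "twist": [0.0, 0.08, 0.0], "hand": -1}]
end [ 0.4619 -0.26    0.1005]
```

>>> step_arm(motion=[{"dp": [-0.5, -0.3, 10], "twist": [0, 0.01, 0], "hand": -1}, {"dp": [-1, -0.7, 20], "twist": [0, 0.02, 0], "hand": -1}, {"dp": [-1.5, -1, 31], "twist": [0, 0.03, 0], "hand": -1}, {"dp": [-2, -1.4, 42], "twist": [0, 0.04, 0], "hand": -1}, {"dp": [-2.3, -1.7, 51], "twist": [0.001, 0.05, 0.001], "hand": -1}])

```text
clock: 17.65
tool_pos: [0.4496, -0.2598, 0.0827]
eef_rot: [0.0, 1.0, 0.0, -0.001]
contact_force: [0.2, 0.0, -1.9]
opening: 0.221
finger_force: 55.0
```

>>> step_arm(motion=[{"dp": [0, 0, 3], "twist": [0, 0, 0], "hand": -1}, {"dp": [0, 0, 5], "twist": [0, 0, 0], "hand": -1}, {"dp": [0, 0, 7], "twist": [0, 0, 0], "hand": -1}, {"dp": [0, 0, 8], "twist": [0, 0, 0], "hand": -1}, {"dp": [0, 0, 8], "twist": [0, 0, 0], "hand": -1}])

```text
clock: 18.27
tool_pos: [0.4496, -0.26, 0.0757]
eef_rot: [0.0, 1.0, 0.0, 0.0]
contact_force: [0.5, 0.6, -1.8]
opening: 0.218
finger_force: 55.0
```

>>> step_arm(motion=[{"dp": [-1.1, 0, -2.4], "twist": [0, 0.016, 0], "hand": -1}, {"dp": [-2.2, 0, -4.7], "twist": [0, 0.032, 0], "hand": -1}, {"dp": [-3.3, 0, -7.1], "twist": [0, 0.048, 0], "hand": -1}, {"dp": [-4.4, 0, -9.4], "twist": [0, 0.064, 0], "hand": -1}, {"dp": [-5.5, 0, -11.7], "twist": [0, 0.08, 0], "hand": -1}])

```text
clock: 18.9
tool_pos: [0.4552, -0.2599, 0.0875]
eef_rot: [0.0, 0.999, 0.0, -0.04]
contact_force: [-0.4, -0.4, -1.8]
opening: 0.219
finger_force: 55.0
```

```bash
cat > bl.py <<'E'
from upd import *
def bl(cam="top"):
    s=r.snapshot(cam); W=cloud(s); px=s["pixels"].astype(int)
    m=(W[...,2]>.0205)&(W[...,2]<.06)&(W[...,0]>.5)&(W[...,0]<.7)&(abs(W[...,1]+.26)<.07)&(px[...,0]>px[...,2]+25)
    m=cv2.morphologyEx(m.astype(np.uint8),cv2.MORPH_OPEN,np.ones((3,3)))>0
    P=W[m]; Q=P-P.mean(0); sl=np.linalg.lstsq(np.c_[Q[:,:2],np.ones(len(Q))],Q[:,2],rcond=None)[0]
    c,rad=cv2.minEnclosingCircle(P[:,:2].astype(np.float32)); print(cam,"biscuit",m.sum(),np.round(c,4),round(rad,4),"z",np.percentile(P[:,2],[5,50,95]).round(4),"slope",sl[:2].round(3))
    return s
E
python3 - <<'E'
from bl import *
chk(); bl(); bl("side")
E
```

```text
t 18.9 pos [ 0.4552 -0.2599  0.0875] err mm [ -6.7   0.1 -12.9] roterr [-0.0002 -0.079   0.0012] F [-0.38 -0.36 -1.78] M [ 0.02 -0.01 -0.02] open 0.219 ff 55.0
top biscuit 722 [ 0.5842 -0.2634] 0.0433 z [0.029  0.0334 0.0379] slope [-0.079 -0.006]
side biscuit 324 [ 0.584  -0.2585] 0.0437 z [0.0253 0.0294 0.0336] slope [-0.08  -0.032]
```

>>> step_arm(motion=[{"dp": [-1, 0, -2.7], "twist": [0, 0.016, 0], "hand": -1}, {"dp": [-2.1, 0, -5.3], "twist": [0, 0.032, 0], "hand": -1}, {"dp": [-3.2, 0, -8], "twist": [0, 0.048, 0], "hand": -1}, {"dp": [-4.3, 0, -10.6], "twist": [0, 0.064, 0], "hand": -1}, {"dp": [-5.4, 0, -13.3], "twist": [0, 0.08, 0], "hand": -1}])

```text
clock: 19.62
tool_pos: [0.4617, -0.2599, 0.1003]
eef_rot: [0.0, 0.997, 0.0, -0.08]
contact_force: [0.2, -0.3, -1.1]
opening: 0.22
finger_force: 55.0
```

Run:
```python
from bl import *
chk(); where(); bl(); bl("side")
main([("T",.5813,-.26,.024,0,.22,5),("T",.5713,-.26,.0225,0,.22,5)],-1,False)
```

```text
t 19.62 pos [ 0.4617 -0.2599  0.1003] err mm [-0.3  0.1 -0.1] roterr [-0.0003  0.0011  0.0011] F [ 0.18 -0.31 -1.15] M [-0.   -0.11 -0.07] open 0.22 ff 55.0
blade cmd [ 0.581  -0.2599  0.0225] yaw,pitch [0.0004 0.16  ] front [ 0.6254 -0.2599  0.0153]
top biscuit 715 [ 0.5871 -0.2626] 0.0422 z [0.0298 0.0364 0.0425] slope [-0.156 -0.004]
side biscuit 329 [ 0.5832 -0.2619] 0.0444 z [0.0253 0.0325 0.0384] slope [-0.147 -0.046]
[{"dp": [-0.7, 0.0, -1.8], "twist": [0.0, 0.012, 0.0], "hand": -1}, {"dp": [-1.5, 0.0, -3.7], "twist": [0.0, 0.024, 0.0], "hand": -1}, {"dp": [-2.2, 0.0, -5.5], "twist": [0.0, 0.036, 0.0], "hand": -1}, {"dp": [-3.0, 0.0, -7.4], "twist": [0.0, 0.048, 0.0], "hand": -1}, {"dp": [-3.7, 0.0, -9.2], "twist": [0.0, 0.06, 0.0], "hand": -1}]
[{"dp": [1.8, 0.0, 0.7], "twist": [0.0, 0.0, 0.0], "hand": -1}, {"dp": [3.7, 0.0, 1.5], "twist": [0.0, 0.0, 0.0], "hand": -1}, {"dp": [5.6, 0.0, 2.2], "twist": [0.0, 0.0, 0.0], "hand": -1}, {"dp": [7.5, 0.0, 2.9], "twist": [0.0, 0.0, 0.0], "hand": -1}, {"dp": [9.4, 0.0, 3.6], "twist": [0.0, 0.0, 0.0], "hand": -1}]
end [ 0.4571 -0.26    0.1075]
```

>>> step_arm(motion=[{"dp": [-0.7, 0, -1.8], "twist": [0, 0.012, 0], "hand": -1}, {"dp": [-1.5, 0, -3.7], "twist": [0, 0.024, 0], "hand": -1}, {"dp": [-2.2, 0, -5.5], "twist": [0, 0.036, 0], "hand": -1}, {"dp": [-3, 0, -7.4], "twist": [0, 0.048, 0], "hand": -1}, {"dp": [-3.7, 0, -9.2], "twist": [0, 0.06, 0], "hand": -1}])

```text
clock: 20.35
tool_pos: [0.4666, -0.2599, 0.1088]
eef_rot: [0.0, 0.994, 0.0, -0.11]
contact_force: [-1.4, -0.0, 0.7]
opening: 0.217
finger_force: 55.0
```

Run:
```python
from bl import *
sent([-3.7,0,-9.2],[0,.06,0]); chk(); where(); bl(); bl("side")
main([("T",.582,-.26,.0265,0,.28,5)],-1,False)
main([("T",.5713,-.26,.0235,0,.22,5)],-1,False)
```

```text
t 20.35 pos [ 0.4666 -0.2599  0.1088] err mm [-0.5  0.  -0.2] roterr [-0.0003  0.0012  0.0012] F [-1.35 -0.02  0.72] M [ 0.09 -0.15  0.03] open 0.217 ff 55.0
blade cmd [ 0.5813 -0.2599  0.024 ] yaw,pitch [0.0004 0.22  ] front [ 0.6252 -0.2599  0.0142]
top biscuit 706 [ 0.587  -0.2618] 0.043 z [0.0302 0.0384 0.0461] slope [-0.215 -0.011]
side biscuit 316 [ 0.5867 -0.2598] 0.0441 z [0.0257 0.0345 0.0416] slope [-0.193 -0.054]
[{"dp": [-0.8, 0.0, -2.1], "twist": [0.0, 0.012, 0.0], "hand": -1}, {"dp": [-1.6, 0.0, -4.1], "twist": [0.0, 0.024, 0.0], "hand": -1}, {"dp": [-2.3, 0.0, -6.2], "twist": [0.0, 0.036, 0.0], "hand": -1}, {"dp": [-3.1, 0.0, -8.2], "twist": [0.0, 0.048, 0.0], "hand": -1}, {"dp": [-3.9, 0.0, -10.3], "twist": [0.0, 0.06, 0.0], "hand": -1}]
end [ 0.4731 -0.26    0.1182]
[{"dp": [1.9, 0.0, 0.5], "twist": [0.0, 0.0, 0.0], "hand": -1}, {"dp": [3.8, 0.0, 1.1], "twist": [0.0, 0.0, 0.0], "hand": -1}, {"dp": [5.8, 0.0, 1.6], "twist": [0.0, 0.0, 0.0], "hand": -1}, {"dp": [7.7, 0.0, 2.1], "twist": [0.0, 0.0, 0.0], "hand": -1}, {"dp": [9.6, 0.0, 2.7], "twist": [0.0, 0.0, 0.0], "hand": -1}]
end [ 0.4571 -0.26    0.1084]
```

>>> step_arm(motion=[{"dp": [-0.8, 0, -2.1], "twist": [0, 0.012, 0], "hand": -1}, {"dp": [-1.6, 0, -4.1], "twist": [0, 0.024, 0], "hand": -1}, {"dp": [-2.3, 0, -6.2], "twist": [0, 0.036, 0], "hand": -1}, {"dp": [-3.1, 0, -8.2], "twist": [0, 0.048, 0], "hand": -1}, {"dp": [-3.9, 0, -10.3], "twist": [0, 0.06, 0], "hand": -1}])

```text
clock: 21.08
tool_pos: [0.4727, -0.26, 0.118]
eef_rot: [0.0, 0.99, 0.0, -0.14]
contact_force: [-0.8, -0.7, -0.8]
opening: 0.218
finger_force: 55.0
```

Run:
```python
from bl import *
sent([-3.9,0,-10.3],[0,.06,0]); chk(); where(); bl(); bl("side")
main([("T",.583,-.26,.0293,0,.34,5)],-1,False)
main([("T",.57,-.26,.0268,0,.28,5)],-1,False)
```

```text
t 21.07 pos [ 0.4727 -0.26    0.118 ] err mm [-0.4  0.  -0.2] roterr [-0.0004  0.0012  0.0011] F [-0.78 -0.75 -0.82] M [ 0.   -0.21  0.01] open 0.218 ff 55.0
blade cmd [ 0.582  -0.2599  0.0265] yaw,pitch [0.0005 0.28  ] front [ 0.6253 -0.2599  0.0141]
top biscuit 674 [ 0.5888 -0.2625] 0.0422 z [0.0311 0.0405 0.0496] slope [-0.276 -0.004]
side biscuit 309 [ 0.5902 -0.259 ] 0.0428 z [0.0275 0.0369 0.0456] slope [-0.249 -0.052]
[{"dp": [-0.8, 0.0, -2.1], "twist": [0.0, 0.012, 0.0], "hand": -1}, {"dp": [-1.6, 0.0, -4.3], "twist": [0.0, 0.024, 0.0], "hand": -1}, {"dp": [-2.3, 0.0, -6.4], "twist": [0.0, 0.036, 0.0], "hand": -1}, {"dp": [-3.1, 0.0, -8.5], "twist": [0.0, 0.048, 0.0], "hand": -1}, {"dp": [-3.9, 0.0, -10.6], "twist": [0.0, 0.06, 0.0], "hand": -1}]
end [ 0.4798 -0.26    0.1273]
[{"dp": [2.3, 0.0, 0.6], "twist": [0.0, 0.0, 0.0], "hand": -1}, {"dp": [4.6, 0.0, 1.2], "twist": [0.0, 0.0, 0.0], "hand": -1}, {"dp": [7.0, 0.0, 1.8], "twist": [0.0, 0.0, 0.0], "hand": -1}, {"dp": [9.3, 0.0, 2.4], "twist": [0.0, 0.0, 0.0], "hand": -1}, {"dp": [11.6, 0.0, 3.0], "twist": [0.0, 0.0, 0.0], "hand": -1}]
end [ 0.4611 -0.26    0.1185]
```

>>> step_arm(motion=[{"dp": [-0.8, 0, -2.1], "twist": [0, 0.012, 0], "hand": -1}, {"dp": [-1.6, 0, -4.3], "twist": [0, 0.024, 0], "hand": -1}, {"dp": [-2.3, 0, -6.4], "twist": [0, 0.036, 0], "hand": -1}, {"dp": [-3.1, 0, -8.5], "twist": [0, 0.048, 0], "hand": -1}, {"dp": [-3.9, 0, -10.6], "twist": [0, 0.06, 0], "hand": -1}])

```text
clock: 21.8
tool_pos: [0.4795, -0.2599, 0.1271]
eef_rot: [0.0, 0.986, 0.0, -0.17]
contact_force: [0.5, 0.2, -0.8]
opening: 0.217
finger_force: 55.0
```

Run:
```python
from bl import *
sent([-3.9,0,-10.6],[0,.06,0]); chk(); where(); bl(); bl("side")
main([("T",.584,-.26,.0318,0,.40,5)],-1,False)
main([("T",.56,-.26,.0293,0,.34,5)],-1,False)
```

```text
t 21.8 pos [ 0.4795 -0.2599  0.1271] err mm [-0.2  0.  -0.2] roterr [-0.0004  0.0008  0.001 ] F [ 0.48  0.25 -0.75] M [ 0.05 -0.36 -0.03] open 0.217 ff 55.0
blade cmd [ 0.583  -0.2599  0.0293] yaw,pitch [0.0005 0.34  ] front [ 0.6254 -0.2599  0.0142]
top biscuit 629 [ 0.5929 -0.2613] 0.0416 z [0.0316 0.0428 0.0546] slope [-0.332 -0.017]
side biscuit 304 [ 0.5937 -0.2577] 0.0432 z [0.0279 0.039  0.0498] slope [-0.318 -0.063]
[{"dp": [-0.8, 0.0, -2.1], "twist": [0.0, 0.012, 0.0], "hand": -1}, {"dp": [-1.5, 0.0, -4.2], "twist": [0.0, 0.024, 0.0], "hand": -1}, {"dp": [-2.3, 0.0, -6.3], "twist": [0.0, 0.036, 0.0], "hand": -1}, {"dp": [-3.1, 0.0, -8.3], "twist": [0.0, 0.048, 0.0], "hand": -1}, {"dp": [-3.8, 0.0, -10.4], "twist": [0.0, 0.06, 0.0], "hand": -1}]
end [ 0.4868 -0.26    0.1358]
[{"dp": [4.3, 0.0, 1.5], "twist": [0.0, 0.0, 0.0], "hand": -1}, {"dp": [8.7, 0.0, 3.1], "twist": [0.0, 0.0, 0.0], "hand": -1}, {"dp": [13.0, 0.0, 4.6], "twist": [0.0, 0.0, 0.0], "hand": -1}, {"dp": [17.4, 0.0, 6.1], "twist": [0.0, 0.0, 0.0], "hand": -1}, {"dp": [21.7, 0.0, 7.6], "twist": [0.0, 0.0, 0.0], "hand": -1}]
end [ 0.4568 -0.26    0.1274]
```

>>> step_arm(motion=[{"dp": [4.3, 0, 1.5], "twist": [0, 0, 0], "hand": -1}, {"dp": [8.7, 0, 3.1], "twist": [0, 0, 0], "hand": -1}, {"dp": [13, 0, 4.6], "twist": [0, 0, 0], "hand": -1}, {"dp": [17.4, 0, 6.1], "twist": [0, 0, 0], "hand": -1}, {"dp": [21.7, 0, 7.6], "twist": [0, 0, 0], "hand": -1}])

```text
clock: 22.52
tool_pos: [0.4561, -0.26, 0.1271]
eef_rot: [0.0, 0.986, 0.0, -0.169]
contact_force: [1.2, -0.1, -1.7]
opening: 0.217
finger_force: 55.0
```

Run:
```python
from bl import *
sent([21.7,0,7.6]); chk(); where(); bl(); s=bl("side")
cv2.imwrite("pics/side9.png",cv2.resize(s["pixels"][100:240,180:400,::-1],None,fx=3.5,fy=3.5))
main([("T",.535,-.26,.0293,0,.34,5),("T",.51,-.26,.0293,0,.34,5)],-1,False)
```

```text
t 22.52 pos [ 0.4561 -0.26    0.1271] err mm [-0.7  0.  -0.3] roterr [-0.0004 -0.0001  0.0012] F [ 1.2  -0.08 -1.69] M [ 0.07 -0.67  0.01] open 0.217 ff 55.0
blade cmd [ 0.56   -0.2599  0.0293] yaw,pitch [0.0005 0.34  ] front [ 0.6024 -0.2599  0.0143]
top biscuit 651 [ 0.5707 -0.262 ] 0.0424 z [0.0311 0.0422 0.0539] slope [-0.339 -0.003]
side biscuit 317 [ 0.5614 -0.2612] 0.0444 z [0.0274 0.0389 0.0495] slope [-0.312 -0.06 ]
[{"dp": [4.7, 0.0, 1.7], "twist": [0.0, 0.0, 0.0], "hand": -1}, {"dp": [9.4, 0.0, 3.3], "twist": [0.0, 0.0, 0.0], "hand": -1}, {"dp": [14.1, 0.0, 5.0], "twist": [0.0, 0.0, 0.0], "hand": -1}, {"dp": [18.8, 0.0, 6.7], "twist": [0.0, 0.0, 0.0], "hand": -1}, {"dp": [23.6, 0.0, 8.4], "twist": [0.0, 0.0, 0.0], "hand": -1}]
[{"dp": [4.7, 0.0, 1.6], "twist": [0.0, 0.0, 0.0], "hand": -1}, {"dp": [9.4, 0.0, 3.3], "twist": [0.0, 0.0, 0.0], "hand": -1}, {"dp": [14.1, 0.0, 5.0], "twist": [0.0, 0.0, 0.0], "hand": -1}, {"dp": [18.8, 0.0, 6.6], "twist": [0.0, 0.0, 0.0], "hand": -1}, {"dp": [23.5, 0.0, 8.3], "twist": [0.0, 0.0, 0.0], "hand": -1}]
end [ 0.4068 -0.26    0.1273]
```

View pics/side9.png

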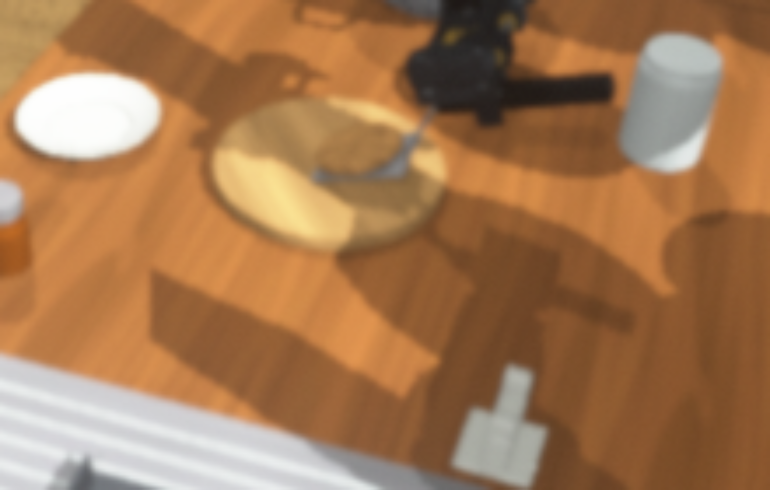

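The biscuit at crop (360,150) moved with the blade, so static friction holds at 0.34 rad. I need a steeper tilt about the front edge while it rests on the board.

Run:
```python
from upd import *
main([("T",.5709,-.26,.0325,0,.42,5),("T",.5725,-.26,.0358,0,.5,5),("T",.5744,-.26,.0389,0,.58,5)],-1,False)
```

```text
[{"dp": [-2.9, 0.0, -3.4], "twist": [0.0, 0.016, 0.0], "hand": -1}, {"dp": [-5.7, 0.0, -6.7], "twist": [0.0, 0.032, 0.0], "hand": -1}, {"dp": [-8.6, 0.0, -10.1], "twist": [0.0, 0.048, 0.0], "hand": -1}, {"dp": [-11.4, 0.0, -13.5], "twist": [0.0, 0.064, 0.0], "hand": -1}, {"dp": [-14.3, 0.0, -16.8], "twist": [0.0, 0.08, 0.0], "hand": -1}]
[{"dp": [-1.0, 0.0, -2.8], "twist": [0.0, 0.016, 0.0], "hand": -1}, {"dp": [-2.0, 0.0, -5.6], "twist": [0.0, 0.032, 0.0], "hand": -1}, {"dp": [-3.1, 0.0, -8.3], "twist": [0.0, 0.048, 0.0], "hand": -1}, {"dp": [-4.1, 0.0, -11.1], "twist": [0.0, 0.064, 0.0], "hand": -1}, {"dp": [-5.1, 0.0, -13.9], "twist": [0.0, 0.08, 0.0], "hand": -1}]
[{"dp": [-1.1, 0.0, -2.8], "twist": [0.0, 0.016, 0.0], "hand": -1}, {"dp": [-2.1, 0.0, -5.5], "twist": [0.0, 0.032, 0.0], "hand": -1}, {"dp": [-3.2, 0.0, -8.3], "twist": [0.0, 0.048, 0.0], "hand": -1}, {"dp": [-4.2, 0.0, -11.1], "twist": [0.0, 0.064, 0.0], "hand": -1}, {"dp": [-5.3, 0.0, -13.8], "twist": [0.0, 0.08, 0.0], "hand": -1}]
end [ 0.4975 -0.26    0.1586]
```

>>> step_arm(motion=[{"dp": [-2.9, 0, -3.4], "twist": [0, 0.016, 0], "hand": -1}, {"dp": [-5.7, 0, -6.7], "twist": [0, 0.032, 0], "hand": -1}, {"dp": [-8.6, 0, -10.1], "twist": [0, 0.048, 0], "hand": -1}, {"dp": [-11.4, 0, -13.5], "twist": [0, 0.064, 0], "hand": -1}, {"dp": [-14.3, 0, -16.8], "twist": [0, 0.08, 0], "hand": -1}])

```text
clock: 23.25
tool_pos: [0.4758, -0.2599, 0.1383]
eef_rot: [0.0, 0.978, 0.0, -0.209]
contact_force: [-1.5, 0.1, -0.1]
opening: 0.219
finger_force: 55.0
```

Run:
```python
from bl import *
sent([-14.3,0,-16.8],[0,.08,0]); chk(); where(); bl(); s=bl("side")
```

```text
t 23.25 pos [ 0.4758 -0.2599  0.1383] err mm [-0.1  0.  -0.2] roterr [-0.0005  0.0013  0.001 ] F [-1.53  0.1  -0.05] M [ 0.02 -0.11 -0.03] open 0.219 ff 55.0
blade cmd [ 0.5709 -0.2599  0.0325] yaw,pitch [0.0005 0.42  ] front [ 0.612  -0.2599  0.0141]
top biscuit 509 [ 0.5847 -0.2587] 0.0392 z [0.0312 0.0429 0.0553] slope [-0.431 -0.01 ]
side biscuit 300 [ 0.5814 -0.2593] 0.0423 z [0.0269 0.0409 0.0544] slope [-0.413 -0.08 ]
```

Run:
```python
from upd import *
main([("T",.5559,-.26,.0325,0,.42,5)],-1,False)
```

```text
[{"dp": [2.7, 0.0, 1.2], "twist": [0.0, 0.0, 0.0], "hand": -1}, {"dp": [5.5, 0.0, 2.4], "twist": [0.0, 0.0, 0.0], "hand": -1}, {"dp": [8.2, 0.0, 3.7], "twist": [0.0, 0.0, 0.0], "hand": -1}, {"dp": [11.0, 0.0, 4.9], "twist": [0.0, 0.0, 0.0], "hand": -1}, {"dp": [13.7, 0.0, 6.1], "twist": [0.0, 0.0, 0.0], "hand": -1}]
end [ 0.4609 -0.26    0.1384]
```

>>> step_arm(motion=[{"dp": [-1, 0, -2.8], "twist": [0, 0.016, 0], "hand": -1}, {"dp": [-2, 0, -5.6], "twist": [0, 0.032, 0], "hand": -1}, {"dp": [-3, 0, -8.3], "twist": [0, 0.048, 0], "hand": -1}, {"dp": [-4, 0, -11.1], "twist": [0, 0.064, 0], "hand": -1}, {"dp": [-5, 0, -13.9], "twist": [0, 0.08, 0], "hand": -1}])

```text
clock: 23.98
tool_pos: [0.4861, -0.2599, 0.1488]
eef_rot: [0.0, 0.969, 0.0, -0.248]
contact_force: [0.9, 0.3, -1.4]
opening: 0.216
finger_force: 55.0
```

Run:
```python
from bl import *
sent([-5,0,-13.9],[0,.08,0]); chk(); where(); bl(); s=bl("side")
main([("T",.5525,-.26,.0358,0,.5,5)],-1,False)
```

```text
t 23.98 pos [ 0.4861 -0.2599  0.1488] err mm [ 0.   0.1 -0.2] roterr [-0.0007  0.0006  0.0009] F [ 0.89  0.33 -1.45] M [ 0.08 -0.9  -0.  ] open 0.216 ff 55.0
blade cmd [ 0.5724 -0.2599  0.0359] yaw,pitch [0.0005 0.5   ] front [ 0.6119 -0.2599  0.0143]
top biscuit 417 [ 0.5888 -0.2573] 0.0394 z [0.0298 0.0441 0.0563] slope [-0.527 -0.017]
side biscuit 252 [ 0.5833 -0.2588] 0.0411 z [0.0273 0.0419 0.0565] slope [-0.498 -0.084]
[{"dp": [3.5, 0.0, 1.9], "twist": [0.0, 0.0, 0.0], "hand": -1}, {"dp": [7.0, 0.0, 3.8], "twist": [0.0, 0.0, 0.0], "hand": -1}, {"dp": [10.5, 0.0, 5.8], "twist": [0.0, 0.0, 0.0], "hand": -1}, {"dp": [13.9, 0.0, 7.7], "twist": [0.0, 0.0, 0.0], "hand": -1}, {"dp": [17.4, 0.0, 9.6], "twist": [0.0, 0.0, 0.0], "hand": -1}]
end [ 0.4662 -0.26    0.149 ]
```

>>> step_arm(motion=[{"dp": [3.5, 0, 1.9], "twist": [0, 0, 0], "hand": -1}, {"dp": [7, 0, 3.8], "twist": [0, 0, 0], "hand": -1}, {"dp": [10.5, 0, 5.8], "twist": [0, 0, 0], "hand": -1}, {"dp": [13.9, 0, 7.7], "twist": [0, 0, 0], "hand": -1}, {"dp": [17.4, 0, 9.6], "twist": [0, 0, 0], "hand": -1}])

```text
clock: 24.7
tool_pos: [0.4656, -0.26, 0.1487]
eef_rot: [0.0, 0.969, 0.0, -0.247]
contact_force: [0.5, 0.7, -0.8]
opening: 0.215
finger_force: 55.0
```

Run:
```python
from bl import *
sent([17.4,0,9.6]); chk(); where(); bl(); s=bl("side")
cv2.imwrite("pics/side10.png",cv2.resize(s["pixels"][100:220,200:380,::-1],None,fx=4,fy=4))
```

```text
t 24.7 pos [ 0.4656 -0.26    0.1487] err mm [-0.6 -0.  -0.3] roterr [-0.0006 -0.0001  0.0011] F [ 0.47  0.66 -0.84] M [ 0.02 -0.87  0.02] open 0.215 ff 55.0
blade cmd [ 0.5525 -0.2599  0.0358] yaw,pitch [0.0005 0.5   ] front [ 0.592  -0.2599  0.0142]
top biscuit 509 [ 0.5737 -0.2586] 0.0401 z [0.0271 0.0418 0.0574] slope [-0.526 -0.018]
side biscuit 286 [ 0.5689 -0.2585] 0.0414 z [0.0242 0.0407 0.0557] slope [-0.492 -0.082]
```

View pics/side10.png

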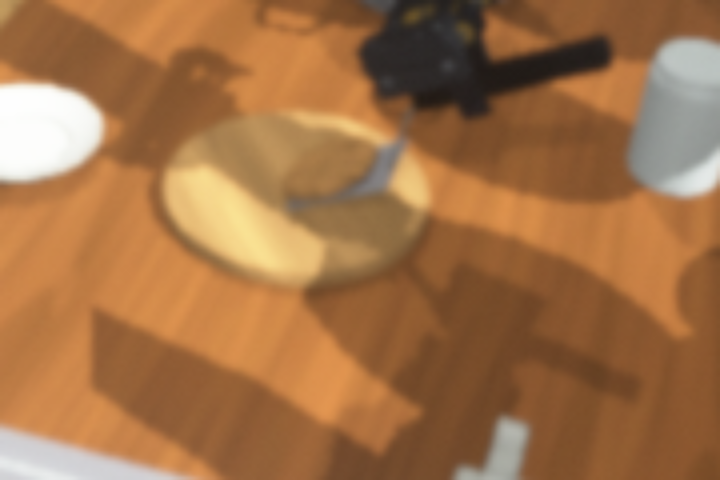

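The biscuit's front edge is down on the board and it has started to slip on the blade (crop (330,165)). I'll tilt a little more, then pull back quickly in short strokes.

Run:
```python
from upd import *
f=lambda x,t:("T",x-.045*np.cos(t),-.26,.0145+.045*np.sin(t),0,t)
main([f(.592,.6)+(5,)],-1,True)
main([f(.560,.6)+(1,),f(.560,.6)+(2,)],-1,False)
```

```text
[{"dp": [-1.3, 0.0, -3.5], "twist": [0.0, 0.02, 0.0], "hand": -1}, {"dp": [-2.6, 0.0, -7.0], "twist": [0.0, 0.04, 0.0], "hand": -1}, {"dp": [-3.9, 0.0, -10.5], "twist": [0.0, 0.06, 0.0], "hand": -1}, {"dp": [-5.2, 0.0, -14.0], "twist": [0.0, 0.08, 0.0], "hand": -1}, {"dp": [-6.5, 0.0, -17.4], "twist": [0.0, 0.1, 0.0], "hand": -1}]
end [ 0.4803 -0.26    0.1612]
[{"dp": [26.4, 0.0, 18.0], "twist": [0.0, 0.0, 0.0], "hand": -1}, {"dp": [26.4, 0.0, 18.0], "twist": [0.0, 0.0, 0.0], "hand": -1}, {"dp": [26.4, 0.0, 18.0], "twist": [0.0, 0.0, 0.0], "hand": -1}]
end [ 0.4483 -0.26    0.1612]
```

>>> step_arm(motion=[{"dp": [-1.3, 0, -3.5], "twist": [0, 0.02, 0], "hand": -1}, {"dp": [-2.6, 0, -7], "twist": [0, 0.04, 0], "hand": -1}, {"dp": [-3.9, 0, -10.5], "twist": [0, 0.06, 0], "hand": -1}, {"dp": [-5.2, 0, -14], "twist": [0, 0.08, 0], "hand": -1}, {"dp": [-6.5, 0, -17.4], "twist": [0, 0.1, 0], "hand": -1}])

```text
clock: 25.42
tool_pos: [0.4798, -0.26, 0.1611]
eef_rot: [0.0, 0.955, 0.0, -0.297]
contact_force: [-3.9, -0.0, 3.9]
opening: 0.219
finger_force: 55.0
```

Run:
```python
from bl import *
chk(); where(); bl(); s=bl("side")
```

```text
t 25.43 pos [ 0.4798 -0.26    0.1611] err mm [-0.4 -0.  -0. ] roterr [-0.0006  0.0023  0.001 ] F [-3.94 -0.02  3.92] M [-0.03  0.34 -0.01] open 0.219 ff 55.0
blade cmd [ 0.5548 -0.2599  0.0399] yaw,pitch [5.e-04 6.e-01] front [ 0.592  -0.2599  0.0145]
top biscuit 341 [ 0.5792 -0.2543] 0.0369 z [0.0264 0.0406 0.0563] slope [-0.679 -0.024]
side biscuit 226 [ 0.5669 -0.2595] 0.0419 z [0.0258 0.0419 0.0576] slope [-0.614 -0.084]
```

>>> step_arm(motion=[{"dp": [26.4, 0, 18], "twist": [0, 0, 0], "hand": -1}, {"dp": [26.4, 0, 18], "twist": [0, 0, 0], "hand": -1}, {"dp": [26.4, 0, 18], "twist": [0, 0, 0], "hand": -1}])

```text
clock: 25.9
tool_pos: [0.4482, -0.26, 0.1611]
eef_rot: [0.0, 0.955, 0.0, -0.296]
contact_force: [-3.0, 0.3, 3.7]
opening: 0.222
finger_force: 55.0
```

Run:
```python
from bl import *
sent([26.4,0,18]); chk(); where(); bl(); s=bl("side")
f=lambda x,t:("T",x-.045*np.cos(t),-.26,.0145+.045*np.sin(t),0,t)
main([f(.530,.6)+(1,),f(.530,.6)+(2,)],-1,False)
```

```text
t 25.9 pos [ 0.4482 -0.26    0.1611] err mm [-0.1  0.  -0.1] roterr [-0.0008 -0.      0.001 ] F [-3.04  0.35  3.71] M [-0.01  0.19 -0.03] open 0.222 ff 55.0
blade cmd [ 0.5229 -0.26    0.0399] yaw,pitch [5.e-04 6.e-01] front [ 0.56   -0.2599  0.0145]
top biscuit 615 [ 0.5711 -0.2621] 0.0414 z [0.0277 0.0375 0.0476] slope [-0.295 -0.014]
side biscuit 300 [ 0.5663 -0.2597] 0.0424 z [0.0248 0.0348 0.0438] slope [-0.282 -0.033]
[{"dp": [24.8, 0.0, 17.0], "twist": [0.0, 0.0, 0.0], "hand": -1}, {"dp": [24.8, 0.0, 17.0], "twist": [0.0, 0.0, 0.0], "hand": -1}, {"dp": [24.8, 0.0, 17.0], "twist": [0.0, 0.0, 0.0], "hand": -1}]
end [ 0.4183 -0.26    0.1612]
```

The quick stroke worked: the biscuit stayed at x≈0.571, with its front on the board and its rear on the blade. One more.

>>> step_arm(motion=[{"dp": [24.8, 0, 17], "twist": [0, 0, 0], "hand": -1}, {"dp": [24.8, 0, 17], "twist": [0, 0, 0], "hand": -1}, {"dp": [24.8, 0, 17], "twist": [0, 0, 0], "hand": -1}])

```text
clock: 26.38
tool_pos: [0.4185, -0.2599, 0.161]
eef_rot: [0.0, 0.955, 0.0, -0.296]
contact_force: [-2.8, 0.1, 3.1]
opening: 0.218
finger_force: 55.0
```

Run:
```python
from bl import *
sent([24.8,0,17]); chk(); where(); bl(); s=bl("side")
f=lambda x,t:("T",x-.045*np.cos(t),-.26,.0145+.045*np.sin(t),0,t)
main([f(.510,.6)+(1,),f(.510,.6)+(2,)],-1,False)
```

```text
t 26.38 pos [ 0.4185 -0.2599  0.161 ] err mm [ 0.3  0.1 -0.2] roterr [-0.0006 -0.      0.001 ] F [-2.76  0.07  3.09] M [0.   0.28 0.04] open 0.218 ff 55.0
blade cmd [ 0.4928 -0.26    0.0399] yaw,pitch [5.e-04 6.e-01] front [ 0.5299 -0.2599  0.0145]
top biscuit 687 [ 0.569 -0.264] 0.043 z [0.0243 0.0282 0.0317] slope [-0.003 -0.009]
side biscuit 314 [ 0.5676 -0.2606] 0.0432 z [0.022  0.0245 0.0268] slope [-0.001 -0.004]
[{"dp": [16.5, 0.0, 11.3], "twist": [0.0, 0.0, 0.0], "hand": -1}, {"dp": [16.5, 0.0, 11.3], "twist": [0.0, 0.0, 0.0], "hand": -1}, {"dp": [16.5, 0.0, 11.3], "twist": [0.0, 0.0, 0.0], "hand": -1}]
end [ 0.3983 -0.26    0.1612]
```

The biscuit lies flat at (0.569, -0.263), 25 mm from the board centre, which is inside tolerance. Now I'll retract and take the turner home.

Run:
```python
from upd import *
main([("G",.395,-.26,.163,0,.6,2),("G",.390,-.26,.2,0,.6,2),("G",.40,-.24,.21,0,.45,1),("G",.42,-.16,.19,-.01,.2,3),("G",.449,.0157,.14,-.039,0,7),("G",.449,.0157,.0775,-.039,0,5)],-1)
```

```text
[{"dp": [10.1, 0.0, 5.8], "twist": [0.0, 0.0, 0.0], "hand": -1}, {"dp": [20.2, 0.0, 11.6], "twist": [0.0, 0.0, 0.0], "hand": -1}, {"dp": [32.7, 0.0, -2.2], "twist": [0.0, 0.0, 0.0], "hand": -1}, {"dp": [45.2, 0.0, -16.1], "twist": [0.0, 0.0, 0.0], "hand": -1}, {"dp": [42.6, 20.0, -30.0], "twist": [0.0, -0.15, 0.0], "hand": -1}]
[{"dp": [-8.9, 26.7, 3.1], "twist": [-0.001, -0.083, 0.004], "hand": -1}, {"dp": [-17.8, 53.4, 6.2], "twist": [-0.002, -0.167, 0.007], "hand": -1}, {"dp": [-26.7, 80.0, 9.3], "twist": [-0.003, -0.25, 0.01], "hand": -1}, {"dp": [-33.6, 105.1, 14.0], "twist": [-0.004, -0.279, 0.014], "hand": -1}, {"dp": [-40.4, 130.2, 18.6], "twist": [-0.005, -0.307, 0.018], "hand": -1}]
[{"dp": [-4.7, 25.2, 6.5], "twist": [0.0, -0.029, 0.004], "hand": -1}, {"dp": [-9.3, 50.4, 13.1], "twist": [0.0, -0.057, 0.008], "hand": -1}, {"dp": [-14.0, 75.5, 19.6], "twist": [-0.001, -0.086, 0.012], "hand": -1}, {"dp": [-18.7, 100.7, 26.1], "twist": [-0.001, -0.114, 0.017], "hand": -1}, {"dp": [-23.3, 125.9, 32.7], "twist": [-0.002, -0.143, 0.021], "hand": -1}]
[{"dp": [0.0, 0.0, 12.5], "twist": [0.0, 0.0, 0.0], "hand": -1}, {"dp": [0.0, 0.0, 25.0], "twist": [0.0, 0.0, 0.0], "hand": -1}, {"dp": [0.0, 0.0, 37.5], "twist": [0.0, 0.0, 0.0], "hand": -1}, {"dp": [0.0, 0.0, 50.0], "twist": [0.0, 0.0, 0.0], "hand": -1}, {"dp": [0.0, 0.0, 62.5], "twist": [0.0, 0.0, 0.0], "hand": -1}]
end [0.449  0.0157 0.0775]
```

>>> step_arm(motion=[{"dp": [10, 0, 5.8], "twist": [0, 0, 0], "hand": -1}, {"dp": [20, 0, 11.6], "twist": [0, 0, 0], "hand": -1}, {"dp": [32.7, 0, -2], "twist": [0, 0, 0], "hand": -1}, {"dp": [45, 0, -16], "twist": [0, 0, 0], "hand": -1}, {"dp": [42.6, 20, -30], "twist": [0, -0.15, 0], "hand": -1}])

```text
clock: 27.1
tool_pos: [0.4012, -0.2407, 0.2103]
eef_rot: [0.001, 0.975, -0.0, -0.221]
contact_force: [0.5, 0.7, -1.8]
opening: 0.219
finger_force: 55.0
```

>>> step_arm(motion=[{"dp": [-9, 27, 3], "twist": [0, -0.08, 0.004], "hand": -1}, {"dp": [-18, 53, 6], "twist": [0, -0.165, 0.007], "hand": -1}, {"dp": [-27, 80, 9], "twist": [0, -0.25, 0.01], "hand": -1}, {"dp": [-34, 105, 14], "twist": [-0.004, -0.28, 0.014], "hand": -1}, {"dp": [-40.4, 130.2, 18.6], "twist": [-0.005, -0.307, 0.018], "hand": -1}])

```text
clock: 27.72
tool_pos: [0.4287, -0.1093, 0.1766]
eef_rot: [0.01, 0.998, 0.0, -0.07]
contact_force: [-0.4, 0.1, -1.7]
opening: 0.22
finger_force: 55.0
```

>>> step_arm(motion=[{"dp": [-5, 25, 6.5], "twist": [0, -0.03, 0.004], "hand": -1}, {"dp": [-9, 50, 13], "twist": [0, -0.057, 0.008], "hand": -1}, {"dp": [-14, 76, 20], "twist": [0, -0.086, 0.012], "hand": -1}, {"dp": [-19, 101, 26], "twist": [-0.001, -0.114, 0.017], "hand": -1}, {"dp": [-23.3, 125.9, 32.7], "twist": [-0.002, -0.143, 0.021], "hand": -1}])

```text
clock: 28.35
tool_pos: [0.4501, 0.0167, 0.1407]
eef_rot: [0.02, 1.0, 0.0, 0.002]
contact_force: [0.1, 0.2, -2.5]
opening: 0.218
finger_force: 55.0
```

>>> step_arm(motion=[{"dp": [0, 0, 0], "twist": [0, 0, 0], "hand": -1}, {"dp": [0, 0, 15], "twist": [0, 0, 0], "hand": -1}, {"dp": [0, 0, 35], "twist": [0, 0, 0], "hand": -1}, {"dp": [0, 0, 50], "twist": [0, 0, 0], "hand": -1}, {"dp": [0, 0, 62.5], "twist": [0, 0, 0], "hand": -1}])

```text
clock: 28.98
tool_pos: [0.4497, 0.0143, 0.0774]
eef_rot: [0.021, 1.0, -0.001, 0.0]
contact_force: [-0.2, -0.0, -1.9]
opening: 0.218
finger_force: 55.0
```

>>> step_arm(motion=[{"dp": [0, 0, 0], "twist": [0, 0, 0], "hand": -1}, {"dp": [0, 0, 0], "twist": [0, 0, 0], "hand": -1}])

```text
clock: 29.22
tool_pos: [0.4495, 0.0151, 0.0779]
eef_rot: [0.021, 1.0, -0.0, 0.001]
contact_force: [-0.1, 0.5, -1.7]
opening: 0.221
finger_force: 55.0
```

```bash
cat > tn.py <<'E'
from bl import *
def tn(z0=.0):
    for cam in ["top","side"]:
        s=r.snapshot(cam); W=cloud(s); px=s["pixels"].astype(int)
        mx=px.max(-1); sat=mx-px.min(-1)
        m=(W[...,0]>.535)&(W[...,0]<.61)&(abs(W[...,1]-.01)<.03)&(sat<40)&(W[...,2]<.06); P=W[m]
        c=np.linalg.lstsq(np.c_[P[:,0]-.579,P[:,1]-.01,np.ones(len(P))],P[:,2],rcond=None)[0]
        h=(W[...,0]>.33)&(W[...,0]<.41)&(abs(W[...,1]-.018)<.04)&(mx<70)&(W[...,2]>.04)&(W[...,2]<.11); H=W[h]
        m2=(W[...,0]>.5)&(W[...,0]<.66)&(abs(W[...,1]-.01)<.06)&(sat<40)&(W[...,2]<.06)
        print(cam,"blade slope/z",c.round(4),"ext",np.percentile(W[m2][:,:2],[2,98],axis=0).round(3).tolist(),"handle n",h.sum(),"mean",H.mean(0).round(4) if h.any() else 0,"xmin",H[:,0].min().round(4) if h.any() else 0)
E
python3 - <<'E'
from tn import *
chk(); bl(); tn()
s=dict(np.load("top0.npz"))
W=cloud(s);px=s["pixels"].astype(int);h=(W[...,0]>.33)&(W[...,0]<.41)&(abs(W[...,1]-.018)<.04)&(px.max(-1)<70)&(W[...,2]>.04)&(W[...,2]<.11)
print("orig handle",W[h].mean(0).round(4),W[h][:,0].min())
E
```

```text
t 29.23 pos [0.4495 0.0151 0.0779] err mm [ 0.5 -0.6  0.4] roterr [ 0.0003 -0.001   0.0022] F [-0.06  0.46 -1.71] M [ 0.07  0.01 -0.04] open 0.221 ff 55.0
top biscuit 725 [ 0.5702 -0.263 ] 0.043 z [0.0243 0.0282 0.0319] slope [-0.003 -0.004]
top blade slope/z [-0.0088  0.0033  0.0227] ext [[0.512, -0.026], [0.642, 0.069]] handle n 0 mean 0 xmin 0
side blade slope/z [ 0.0008 -0.0585  0.0179] ext [[0.512, -0.035], [0.639, 0.069]] handle n 231 mean [0.3774 0.0248 0.0801] xmin 0.3454
orig handle [0.376  0.0185 0.0665] 0.34554893271889275
```

The turner is level, 20 mm above its start pose, with the handle in line with the saddle. I'll lower and release.

>>> step_arm(motion=[{"dp": [0, 0, 6], "twist": [0, 0, 0], "hand": -1}, {"dp": [0, 0, 12], "twist": [0, 0, 0], "hand": -1}, {"dp": [0, 0, 17], "twist": [0, 0, 0], "hand": -1}, {"dp": [0, 0, 19.5], "twist": [0, 0, 0], "hand": -1}, {"dp": [0, 0, 19.5], "twist": [0, 0, 0], "hand": -1}])

```text
clock: 30.0
tool_pos: [0.4487, 0.0159, 0.0577]
eef_rot: [0.02, 1.0, 0.0, -0.0]
contact_force: [-0.6, 0.3, 0.2]
opening: 0.217
finger_force: 55.0
```

>>> step_arm(motion=[{"dp": [0, 0, 0], "twist": [0, 0, 0], "hand": -0.3}, {"dp": [0, 0, 0], "twist": [0, 0, 0], "hand": 0}, {"dp": [0, 0, 0], "twist": [0, 0, 0], "hand": 0.3}, {"dp": [0, 0, 0], "twist": [0, 0, 0], "hand": 0.6}, {"dp": [0, 0, 0], "twist": [0, 0, 0], "hand": 1}])

```text
clock: 30.62
tool_pos: [0.449, 0.0158, 0.0577]
eef_rot: [0.02, 1.0, 0.0, 0.0]
contact_force: [-0.5, 0.5, -0.1]
opening: 0.762
finger_force: 0.0
```

>>> step_arm(motion=[{"dp": [0, 0, 0], "twist": [0, 0, 0], "hand": 1}, {"dp": [0, 0, 0], "twist": [0, 0, 0], "hand": 1}, {"dp": [0, 0, 0], "twist": [0, 0, 0], "hand": 1}, {"dp": [0, 0, 0], "twist": [0, 0, 0], "hand": 1}])

```text
clock: 31.12
tool_pos: [0.4489, 0.0158, 0.0577]
eef_rot: [0.02, 1.0, 0.0, 0.0]
contact_force: [0.0, -0.4, 0.1]
opening: 1.0
finger_force: 0.0
```

>>> step_arm(motion=[{"dp": [0, 0, -20], "twist": [0, 0, 0], "hand": 1}, {"dp": [0, 0, -50], "twist": [0, 0, 0], "hand": 1}, {"dp": [0, 0, -90], "twist": [0, 0, 0], "hand": 1}, {"dp": [0, 0, -130], "twist": [0, 0, 0], "hand": 1}, {"dp": [0, 0, -160], "twist": [0, 0, 0], "hand": 1}])

```text
clock: 31.75
tool_pos: [0.4489, 0.0156, 0.2193]
eef_rot: [0.02, 1.0, 0.0, 0.0]
contact_force: [0.2, 0.2, -0.7]
opening: 1.001
finger_force: 0.0
```

>>> step_arm(motion=[{"dp": [0, 50, 0], "twist": [0, 0, 0], "hand": 1}, {"dp": [0, 100, 0], "twist": [0, 0, 0], "hand": 1}, {"dp": [0, 150, 0], "twist": [0, 0, 0], "hand": 1}, {"dp": [0, 200, 0], "twist": [0, 0, 0], "hand": 1}, {"dp": [0, 200, 0], "twist": [0, 0, 0], "hand": 1}])

```text
clock: 32.38
tool_pos: [0.4564, 0.2207, 0.2181]
eef_rot: [0.017, 1.0, 0.002, 0.0]
contact_force: [-0.4, -0.5, -0.3]
opening: 0.999
finger_force: 0.0
```

Run:
```python
from tn import *
bl(); bl("side"); tn()
```

```text
top biscuit 725 [ 0.5698 -0.263 ] 0.0423 z [0.0243 0.0283 0.0317] slope [-0.004 -0.004]bl.py:6: RuntimeWarning: Mean of empty slice.
  P=W[m]; Q=P-P.mean(0); sl=np.linalg.lstsq(np.c_[Q[:,:2],np.ones(len(Q))],Q[:,2],rcond=None)[0]
  ret = um.true_divide(
Traceback (most recent call last):
  File "bl.py", line 7, in bl
    c,rad=cv2.minEnclosingCircle(P[:,:2].astype(np.float32)); print(cam,"biscuit",m.sum(),np.round(c,4),round(rad,4),"z",np.percentile(P[:,2],[5,50,95]).round(4),"slope",sl[:2].round(3))
                                                                                                                         ~~~~~~~~~~~~~^^^^^^^^^^^^^^^^^^
IndexError: index -1 is out of bounds for axis 0 with size 0
```

Run:
```python
from h import *
import meas
s=r.snapshot("top"); meas.fit(s,"top")
```

```text
top handle n 397 c [0.4241 0.0169 0.0663] yaw -0.0405 t [-0.078  0.072] ztop [0.0629 0.0663 0.0692] ends [0.3462 0.02  ] [0.4963 0.014 ]
top tray rect ((0.5663252472877502, 0.2516629099845886), (0.18060865998268127, 0.21949195861816406), 1.708897590637207) z [0.0007 0.0035 0.0065 0.0206]
top disc 96 [0.5914 0.3433] 0.0152 med [0.5916 0.3427 0.015 ]
top disc 96 [0.5593 0.1629] 0.0154 med [0.5599 0.1621 0.0151]
top board [ 0.5941 -0.26  ] 0.11009582877159119 [ 0.5952 -0.258   0.0168]
top rest 556 ((0.4211661219596863, 0.05555005371570587), (0.12872621417045593, 0.15476758778095245), 89.90669250488281) [-0.002  0.002  0.062  0.065]
top blade ((0.6255972981452942, 0.031098343431949615), (0.24925149977207184, 0.11577308923006058), 0.03221628814935684) [-0.001  0.002  0.005]
```

The turner is within a millimetre of its start pose, the minis are unmoved, and the biscuit is flat, 24 mm from the board centre. Handing in.

```bash
python3 -c "
from plant import r
print(r.finish_job())"
```

```text
the job is handed in; nothing more can be done
None
```

Job handed in, no verdict returned: by my last measurements the biscuit lies flat on the board about 24 mm from its centre, the turner is back in its rest, and the small biscuits are unmoved (I did not re-measure the pepper jar).

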